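# Set up a batch of test cassettes on the tilting reader

### The job

Set up the waiting test cassettes for glare-free reading: lay each one in a pocket of its own in the reader's sliding carriage, flat and face up, then undo the orange clamp knob, push the carriage under the white hood until it meets the end stop, and do the clamp up tight again. Only then wind the crank on the worm column until the reader bed is tilted one long division, to 15 degrees, with the hood end up. Leave the marker, the small blue box and the red pack where they are.

Things in the scene. Friction and masses are not known exactly. Their poses are not given: they have to be found in the camera images.
- stand: grey base of the tilting reader, a 150 (x) x 385 (y) mm plate, within 0.15 rad of yaw 0; origin on the bench under the bed's pivot; its y axis runs along the bed towards the hood and worm column, its x axis across it, away from the robot. The bed pivots about x, 65 mm above the bench. Level: runway floor 70 mm above the bench, from y -189 to the end stop at y +160; rails 10 mm high at x -42.5 and +54.5 mm
- hood_mouth (a point): point on the bed: middle of the white hood's entrance on the runway floor. The hood reaches from here 115 mm along the stand's y; its passage is 21 mm high, its top 49 mm above the runway (119 mm above the bench). The dark clamp bracket stands just before it on the far side and overhangs the runway's far 15 mm, 25 mm above it
- channel_stop (a point): point on the tilting bed: foot of the end stop's right face on the runway floor, at x = 0 of the stand; its axes turn with the bed (level: at y +160 mm of the stand, 70 mm above the bench), so its orientation shows the bed's tilt
- tilt_table (a joint): tilt of the bed, rad: 0 level, grows as the hood end (stand +y) rises; 15 degrees = 0.262. A red pointer on the bed's near side shows it on a small white scale with long red marks at 0 and 15 degrees, short black ones every 5. Driven only by the crank (15 degrees take 5 turns); self-locking. At the start within 1 degree of level
- crank (a joint): worm crank, rad: grows clockwise seen from above, which raises the hood end; 120 rad of it tilt the bed 1 rad (3 degrees a turn), 0 is level; stiff by 0.03 N m; range -0.5 to 39
- crank_axis (a point): on the crank's upright axis, over the grey worm column at the hood end of the stand (stand y +187), at the handle's mid-height, 188 mm above the bench
- handle (a point): centre of the crank's handle: an upright steel grip 16 mm across, 34 mm tall (17 mm above and below this point), that spins freely on its pin, 29 mm off the crank's axis. It stands on a black disc 82 mm across, whose top is 20 mm below this point (a 4 mm boss at its centre), and goes round with the crank
- clamp_knob (a joint): orange clamp knob on the bed, rad: 0 fully undone, grows clockwise seen from above; with the carriage home the foot touches its flange at about 1.17 and the knob's end stop at 1.4 is tight; stiff by 0.08 N m, stays where it is left. At the start it was left screwed down (0.8 to 1.35)
- clamp_grip (a point): centre of the orange clamp knob's grip: an upright wing 12 mm thick, 40 mm long, 20 mm tall (top 9 mm above this point), on a vertical axis (bed level), 124 mm above the bench, at x +47, y +10 mm of the stand. Its own x axis is across the 12 mm thickness and turns with the knob (along the stand's x at joint 0)
- clamp_foot: brass clamp foot under the bracket, 11 mm across, origin at the centre of its underside; undone it hangs 3.5 mm above the carriage's flange, and it goes down 3 mm for each rad of the knob; it presses on the carriage's 6 mm thick far flange when the carriage is home
- carriage: dark grey carriage lying loose between the rails, 0.3 kg; origin on its underside, axes as the stand's; it reaches from y -95 to +80, x -41 to +53 mm; base 6 mm thick, pocket walls up to 9.5 mm, a loaded cassette's top at 16 mm. It runs freely (friction about 0.18; tilted and unclamped it would run back). At the start it stands before the hood, 158 to 172 mm short of home
- carriage_front (a point): foot of the carriage's leading (hood side) edge, at x = 0 of the carriage; it meets channel_stop when the carriage is home
- push_post (a point): on the carriage's upright post, 14 mm across (17 mm cap), near its right end, 82 mm behind the carriage's origin; this point is 30 mm above the carriage's underside, the post's top is at 48 mm; for pushing or pulling the carriage
- pocket_1 (a point): pocket nearest the hood: where the centre of a seated cassette belongs; pocket 74 (carriage x) x 24 (carriage y) mm, 3.5 mm deep, its floor 5 mm below this point; a cassette lies with its long side along the carriage's x and stands 6.5 mm above the walls. Pockets are 48 mm apart
- pocket_2 (a point): middle pocket, as pocket_1
- pocket_3 (a point): pocket nearest the push post, as pocket_1
- cassette_1_mid (a point): flat mint-green test cassette with a white edge band, a small result window and a round well on its face, 70 (its x) x 20 (its y) x 10 mm, 25 g, lying flat on the bench at the start; this point is its very centre, 5 mm above its underside; z is its face. May be absent. Seen from above, either way round is equal.
- cassette_2_mid (a point): flat mint-green test cassette with a white edge band, a small result window and a round well on its face, 70 (its x) x 20 (its y) x 10 mm, 25 g, lying flat on the bench at the start; this point is its very centre, 5 mm above its underside; z is its face. May be absent. Seen from above, either way round is equal.
- cassette_3_mid (a point): flat mint-green test cassette with a white edge band, a small result window and a round well on its face, 70 (its x) x 20 (its y) x 10 mm, 25 g, lying flat on the bench at the start; this point is its very centre, 5 mm above its underside; z is its face. May be absent. Seen from above, either way round is equal.
- marker: black and white marker pen lying on the bench, a bystander
- blue_block: small light blue box, 50 x 30 x 30 mm, a bystander
- red_pack: red pack of caps, 58 x 82 x 49 mm, a bystander

How it is judged:
By the outcome, as a careful person would: the job done as asked, in the order asked, and still so for the second after the job is handed in, with the robot touching nothing.
Of cassette_1, cassette_2, cassette_3 only 2 to 3 are there at a start; the rules pass over those that are not, and their reading is None.
At some moment in a run one of cassette_1, cassette_2, cassette_3 may be knocked a few centimetres aside while the robot is not near it.
Once in a run the grip may slacken for a moment while it holds something.
It also fails if it takes over 208 s, if anything falls off the work surface, if the arm or the gripper's body presses on something with over 40 N, if the wrist force passes 120 N, or if a joint passes its speed limit or range.

### The arm

A 7-joint arm with a two-finger parallel gripper is mounted at the origin on the work surface; the furniture and walls round the work are solid. World frame = base frame: x ahead of the robot, y to its left, z up, the work surface at z = 0. Lengths are in mm, angles in rad, forces in N, time in s.
With the tool pointing down it reaches from about 425 to 1025 mm from the base axis. Payload 3.6 kg.
Tool frame: the origin (TCP) lies on the centre line of the jaws, within the pads' length; the fingertips stand 14 mm ahead of it and the grasp point (between the pads) lies 5 mm behind it; x points along the fingers, y is the direction in which the jaws open and shut, and the axes are right-handed (so a half turn about x gives the same grasp; the last joint's range is limited). The gripper opens to 85 mm and grips with 20 to 120 N. Pads are 22 mm wide; open, the fingers measure 114 mm over their backs; the gripper's body (76 mm by 85 mm) begins 54 mm behind the grasp point. The pads swing forward as they close: fully open they stand 13 mm farther back than shut.
Start: joints at [1.032, 0.591, 0.048, 1.609, -0.033, 0.943, -0.034], TCP at [312.608, -654.145, 245.302] pointing down, gripper open.
Joint ranges: [-2.69, 2.69], [-0.47, 2.24], [-1.27, 1.36], [0.19, 2.51], [-1.53, 4.68], [0.08, 2.07], [-3.09, 3.09]. Speed limits (rad/s): [2.57, 2.57, 3.14, 3.14, 3.14, 3.14, 3.14].

### API

Orientations are given as a 3x3 rotation matrix whose columns are the frame's x, y, z axes.
In Python, from cell import env, vision gives the robot as it stands.
- The arm moves only by the tool play_rows, never from a script. Its argument "increments" is a list that holds one entry, the list of rows, each a list of 7 numbers: the shift along the world's x, y, z in cm, then the turn, a rotation vector about the world's x, y, z in rad, then the finger opening in cm, from 0 to 8.54. In form: [[[x, y, z, rx, ry, rz, gripper], ...]]. A call has 1 to 8 rows; each row shifts and turns the commanded pose from where the row before left it; what a row does not reach is not made up. A row lasts 1/10 s, in which the tool goes at most 50 mm and 8.59 degrees, less where a joint would pass 70% of its speed; a pose out of reach is approached as far as the arm can. A call with a gripper value outside its range is refused whole. The fingers move at their own pace and stop on an object; "force" is the grip in N (left out, the last holds). Time passes only in rows, so rows that do not move let the fingers close. It gives the time, the measured TCP pose, the force and the opening at its end, in the units of the state.
- env.get_state(): the state, without advancing time (a new reading comes with each control period).
- vision.get_image(name): name is "scene" or "top" or "wrist"; returns the picture (480x640x3 uint8, red, green, blue); there is no depth.
- vision.calibration(name): a dict with "fx", "fy", "cx", "cy" (pixels), "distortion" ([k1, k2, p1, p2, k3] as OpenCV has them; the pictures are not rectified), "T" (4x4, takes a point from camera to world coordinates); the wrist camera has in their place "T_tool_cam" (4x4, takes a point from camera to tool coordinates, whose origin is the TCP and whose axes are the tool frame's). Camera axes: x right, y down, z forward; pixel columns grow to the right and rows downward; lengths in mm; the calibration is good to about 2 mm. A picture is of the moment at which its call begins: read the wrist's pose just before it. calibration takes no time and is no camera call.
- env.job_done(): hands the job in, once; it reports no verdict.
The state is a dict: "time_s": time; "q": joint angles; "joint_vel": joint speeds; "joint_torque": joint torques, N m; "position": TCP position; "tcp_rot": TCP orientation; "force": force on the tool from outside, world axes, zero at the start; "ft_torque": the same for the moment, N m; "grip_width": finger opening in mm.
Only numpy, scipy, OpenCV 4.12 (cv2) and the standard library are available. Lean on these libraries where they do the work, as an engineer would, in place of code of your own. Each camera call takes 0.05 s, during which the arm holds its last target.

## Working session

There is one attempt and no reset: what is moved stays moved. The work goes in short steps, Python scripts to look and compute and a tool call to move; the robot and the scene stay as the last step left them, time stands still between calls to the robot, and variables do not carry over. Pictures are saved under pics/ and viewed, and the job is handed in when it is done.

Besides the shell and the picture viewer there is one more tool, called after "Emit:" as name(argument=value, ...), one argument or row to a line, values as JSON. play_rows: Moves the arm, as the interface text tells. Its arguments: {"type":"object","properties":{"increments":{"type":"array"},"force":{"type":"number"}},"required":["increments"]}

```bash
ls; mkdir -p pics; cat > h.py <<'E'
import numpy as np, cv2
from cell import env, vision
def snap(n,f):
    im=vision.get_image(n); cv2.imwrite('pics/'+f,im[:,:,::-1]); return im
def ray(n,uv,T=None):
    c=vision.calibration(n)
    K=np.array([[c['fx'],0,c['cx']],[0,c['fy'],c['cy']],[0,0,1.]])
    p=cv2.undistortPoints(np.array([[uv]],float),K,np.array(c['distortion'],float))[0,0]
    if T is None: T=camT(n)
    d=T[:3,:3]@np.array([p[0],p[1],1]); return T[:3,3],d/np.linalg.norm(d)
def camT(n,s=None):
    c=vision.calibration(n)
    if n!='wrist': return np.array(c['T'])
    s=s or env.get_state()
    W=np.eye(4);W[:3,:3]=np.array(s['tcp_rot']);W[:3,3]=s['position']
    return W@np.array(c['T_tool_cam'])
def onz(n,uv,z,T=None):
    o,d=ray(n,uv,T); return o+d*(z-o[2])/d[2]
def proj(n,P,T=None):
    c=vision.calibration(n)
    K=np.array([[c['fx'],0,c['cx']],[0,c['fy'],c['cy']],[0,0,1.]])
    if T is None: T=camT(n)
    Ti=np.linalg.inv(T)
    r,_=cv2.Rodrigues(Ti[:3,:3])
    return cv2.projectPoints(np.array(P,float).reshape(-1,1,3),r,Ti[:3,3],K,np.array(c['distortion'],float))[0][:,0]
def st():
    s=env.get_state(); print(round(s['time_s'],2),np.round(s['position'],1),np.round(s['tcp_rot'],3).tolist(),'F',np.round(s['force'],1),'g',round(s['grip_width'],1)); return s
def crop(f,box,k,out):
    im=cv2.imread('pics/'+f); x0,y0,x1,y1=box
    cv2.imwrite('pics/'+out,cv2.resize(im[y0:y1,x0:x1],None,fx=k,fy=k,interpolation=cv2.INTER_CUBIC))
E
python3 - <<'E'
from h import *
for n in('scene','top','wrist'): snap(n,n+'0.png'); print({k:np.round(v,3).tolist() for k,v in vision.calibration(n).items()})
s=st(); print(s['q'])
E
```

```text
pics
{'fx': 513.246, 'fy': 513.246, 'cx': 324.478, 'cy': 241.752, 'distortion': [0.05, 0.0, 0.0, 0.0, 0.0], 'T': [[0.642, -0.407, 0.65, -381.42], [-0.766, -0.36, 0.532, -690.43], [0.018, -0.84, -0.543, 793.286], [0.0, 0.0, 0.0, 1.0]]}
{'fx': 462.605, 'fy': 462.605, 'cx': 317.808, 'cy': 242.658, 'distortion': [-0.024, 0.0, 0.0, 0.0, 0.0], 'T': [[0.027, -0.982, 0.188, 143.274], [-1.0, -0.028, -0.003, -45.314], [0.008, -0.188, -0.982, 1519.863], [0.0, 0.0, 0.0, 1.0]]}
{'fx': 365.74, 'fy': 365.74, 'cx': 321.332, 'cy': 237.375, 'distortion': [-0.071, 0.0, 0.0, 0.0, 0.0], 'T_tool_cam': [[0.0, -0.295, 0.956, -129.042], [1.0, -0.0, -0.0, 0.37], [0.0, 0.956, 0.295, -75.134], [0.0, 0.0, 0.0, 1.0]]}
0.15 [ 312.3 -653.6  244.4] [[-0.001, 0.431, -0.902], [0.002, -0.902, -0.431], [-1.0, -0.002, 0.0]] F [-0.6  0.   0.8] g 85.2
[ 1.03151794  0.59193116  0.04831501  1.6095306  -0.03328757  0.94270443
 -0.03371903]
```

View pics/scene0.png

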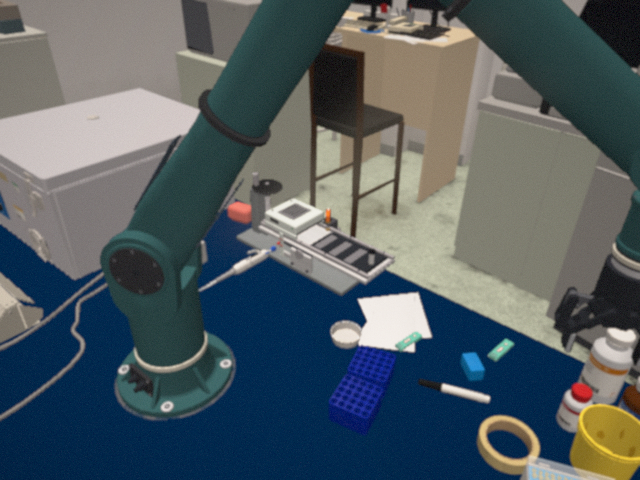

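View pics/top0.png

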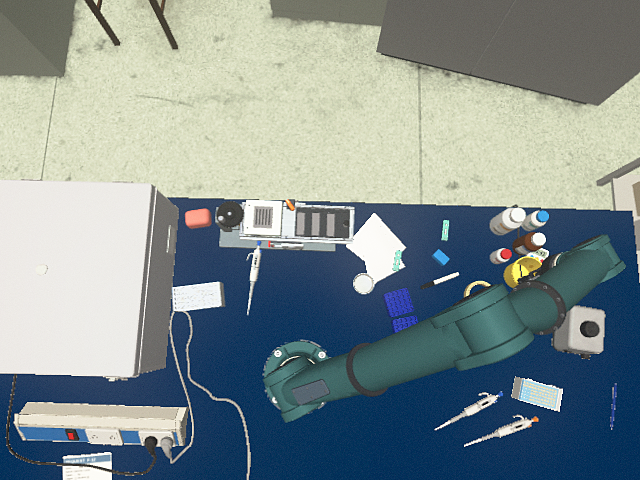

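View pics/wrist0.png

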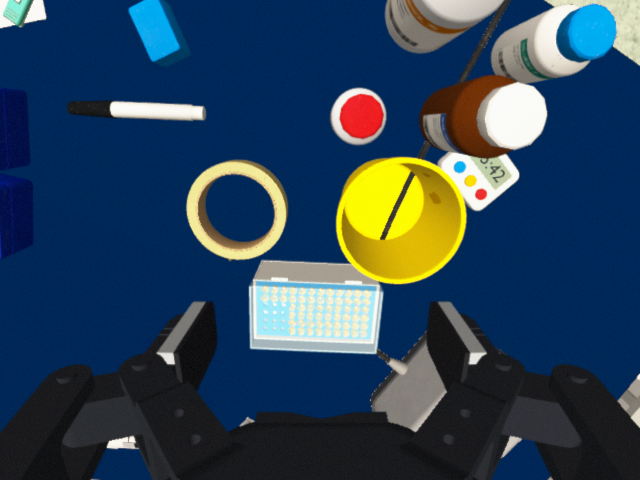

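```bash
python3 - <<'E'
from h import *
crop('top0.png',(180,190,380,340),4,'a.png')
crop('top0.png',(350,190,550,340),4,'b.png')
crop('scene0.png',(220,160,420,310),4,'c.png')
E
```

```text
(no output)
```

View pics/a.png

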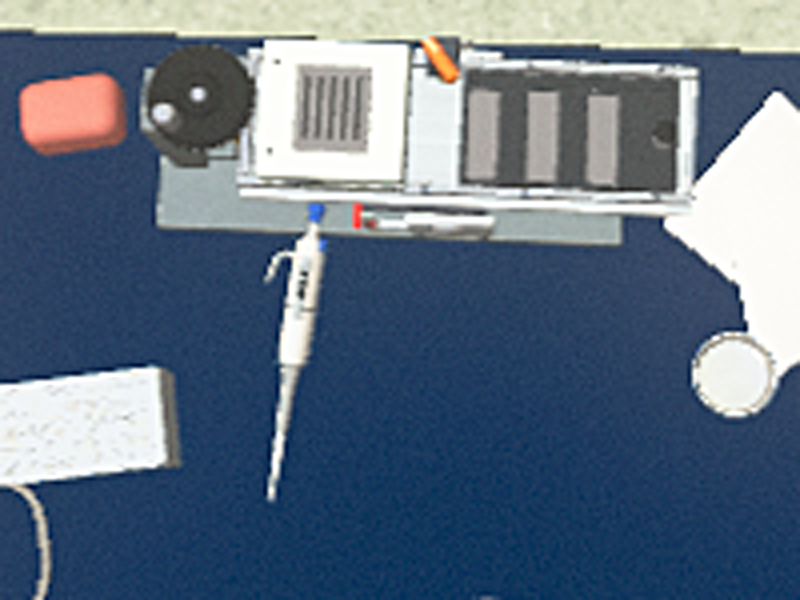

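View pics/b.png

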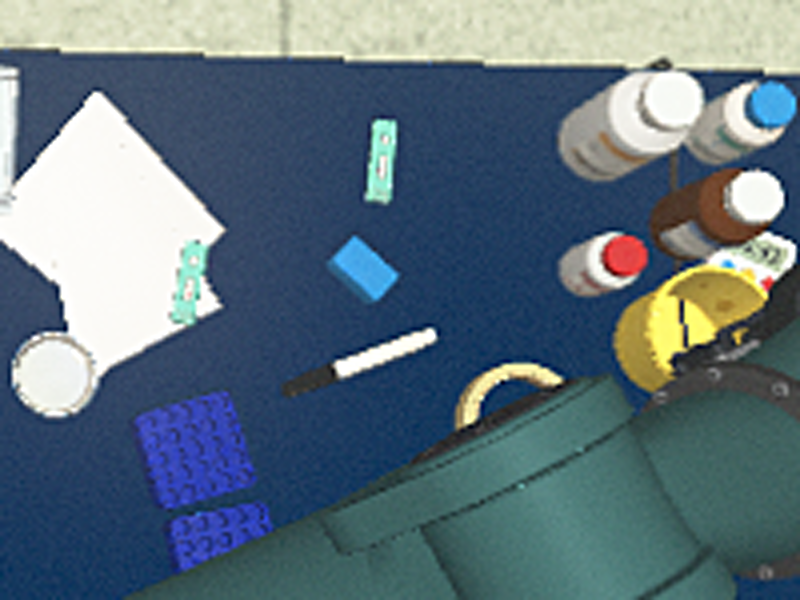

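View pics/c.png

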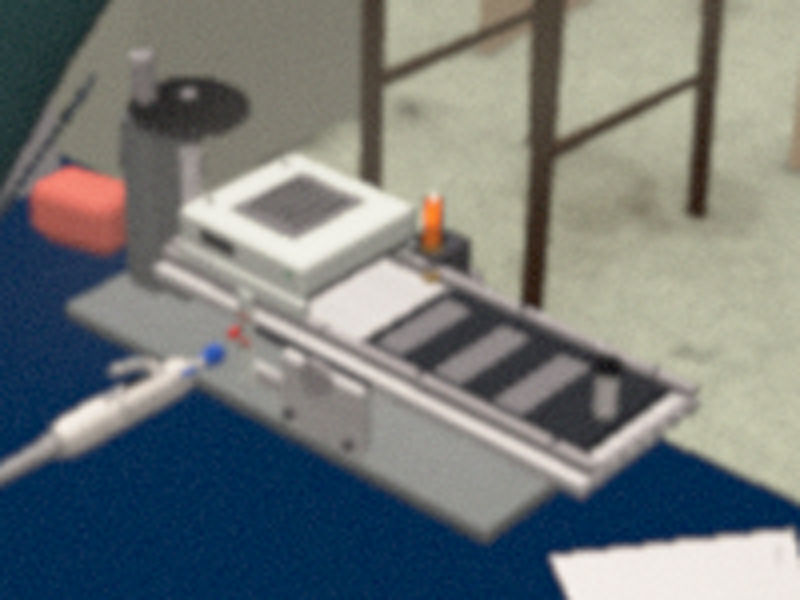

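```bash
python3 - <<'E'
from h import *
P=lambda n,uv,z: print(n,uv,z,np.round(onz('top',uv,z),1))
A=lambda x,y:(180+x/4,190+y/4)
B=lambda x,y:(350+x/4,190+y/4)
for c in[(158,227),(621,243)]: P('base near corners',A(*c),5)
P('base? hood far',A(143,68),5)
for c in[(240,190),(690,212),(698,68)]: P('bed',A(*c),80)
P('axis',A(199,93),172);P('handle',A(163,111),205);P('knob',A(440,60),133)
P('post',A(664,133),118)
for x,y in[(483,137),(543,137),(603,140)]:P('pock',A(x,y),76)
for c in[(374,120),(396,121),(389,203),(367,200)]:P('c1',B(*c),10)
for c in[(187,240),(206,242),(193,324),(172,320)]:P('c2',B(*c),10)
E
```

```text
base near corners (219.5, 246.75) 5 [409.8 277.2   5. ]
base near corners (335.25, 250.75) 5 [ 407.3 -108.     5. ]
base? hood far (215.75, 207.0) 5 [545.8 299.1   5. ]
bed (240.0, 237.5) 80 [428.2 198.2  80. ]
bed (352.5, 243.0) 80 [ 420.7 -159.1   80. ]
bed (354.5, 207.0) 80 [ 538.9 -164.    80. ]
axis (229.75, 213.25) 172 [483.3 217.8 172. ]
handle (220.75, 217.75) 205 [460.7 236.8 205. ]
knob (290.0, 205.0) 133 [524.8  40.4 133. ]
post (346.0, 223.25) 118 [ 475.4 -135.   118. ]
pock (300.75, 224.25) 76 [477.8   7.1  76. ]
pock (315.75, 224.25) 76 [479.2 -40.9  76. ]
pock (330.75, 225.0) 76 [478.1 -89.   76. ]
c1 (443.5, 220.0) 10 [ 521.9 -470.3   10. ]
c1 (449.0, 220.25) 10 [ 521.5 -489.    10. ]
c1 (447.25, 240.75) 10 [ 450.9 -481.2   10. ]
c1 (441.75, 240.0) 10 [ 453.  -462.8   10. ]
c2 (396.75, 250.0) 10 [ 414.8 -311.9   10. ]
c2 (401.5, 250.5) 10 [ 413.5 -327.7   10. ]
c2 (398.25, 271.0) 10 [ 344.7 -316.6   10. ]
c2 (393.0, 270.0) 10 [ 347.5 -299.3   10. ]
```

Emit:
play_rows(
  increments=[
    [[2.2,2.2,0,0,0,-0.069,6],[2.2,2.2,0,0,0,-0.069,6],[2.2,2.2,0,0,0,-0.069,6],[2.2,2.2,0,0,0,-0.069,6],[2.2,2.2,-1,0,0,-0.069,6],[2.2,2.2,-2,0,0,-0.069,6],[2.2,2.2,-3,0,0,-0.069,6],[2.1,2.4,-3,0,0,-0.069,6]],
  ],
  force=40,
)

```text
time_s: 0.95
position: [488.7, -475.6, 154.8]
tcp_rot: [[0.001, -0.109, -0.994], [-0.001, -0.994, 0.109], [-1.0, 0.001, -0.001]]
force: [1.0, -0.3, -0.8]
grip_width: 60.2
```

```bash
python3 - <<'E'
from h import *
s=st(); snap('wrist','w1.png'); snap('top','t1.png'); np.save('T1.npy',camT('wrist',s))
crop('t1.png',(300,190,640,445),2.3,'t1c.png')
E
```

```text
0.95 [ 488.7 -475.6  154.8] [[0.001, -0.109, -0.994], [-0.001, -0.994, 0.109], [-1.0, 0.001, -0.001]] F [ 1.  -0.3 -0.8] g 60.2
```

View pics/w1.png

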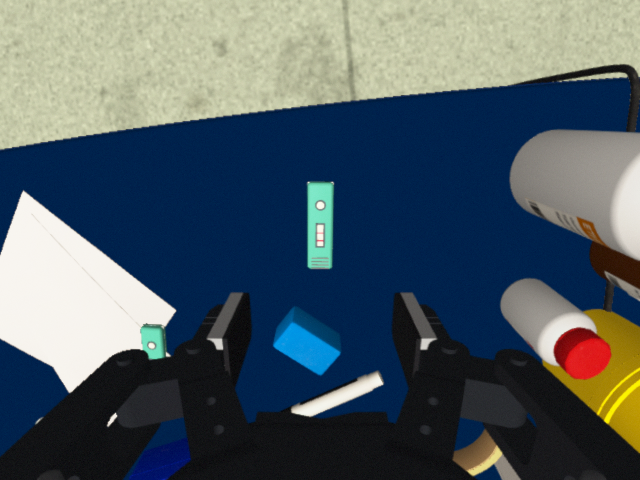

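View pics/t1c.png

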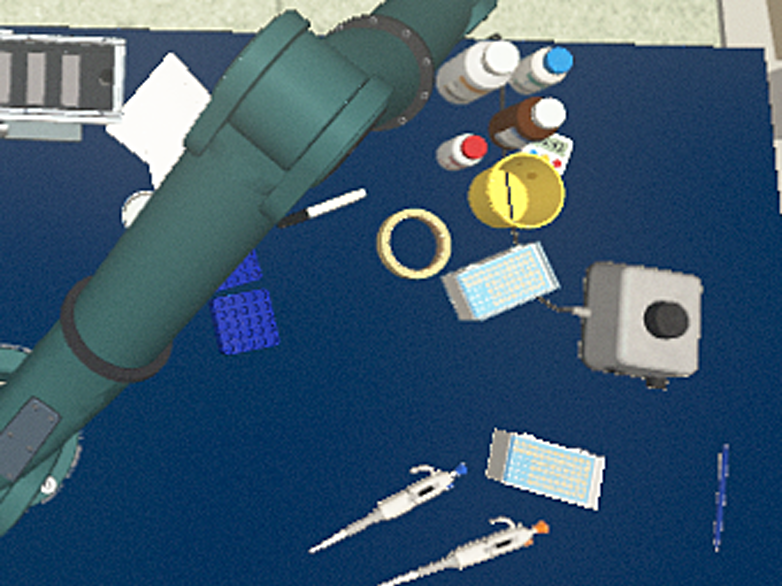

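```bash
python3 - <<'E'
from h import *
T=np.load('T1.npy')
ps=[onz('wrist',c,10,T) for c in[(307,182),(333,182),(332,269),(307.5,269)]]
print(np.round(ps,1)); print(np.mean(ps,0)); d=(ps[0]+ps[1]-ps[2]-ps[3])/2; print(d,np.linalg.norm(d),np.degrees(np.arctan2(d[1],d[0])))
# c2 top end
ps=[onz('wrist',c,10,T) for c in[(140,325),(163,325)]]; print(np.round(ps,1))
E
```

```text
[[ 524.1 -469.1   10. ]
 [ 522.  -488.5   10. ]
 [ 452.3 -480.7   10. ]
 [ 454.5 -461.1   10. ]]
[ 488.22641504 -474.84210969   10.        ]
[69.62727219 -7.94493664  0.        ] 70.07909139987318 -6.509675709781344
[[ 418.  -310.2   10. ]
 [ 416.2 -330.7   10. ]]
```

Emit:
play_rows(
  increments=[
    [[0,0.1,-4.0,0,0,0,4],[0,0,-4.0,0,0,0,4],[0,0,-3.5,0,0,0,4],[0,0,-2.1,0,0,0,4],[0,0,0,0,0,0,4],[0,0,0,0,0,0,1.6],[0,0,0,0,0,0,1.6],[0,0,0,0,0,0,1.6]],
  ],
)

```text
time_s: 1.85
position: [488.5, -476.3, 21.2]
tcp_rot: [[0.002, -0.106, -0.994], [-0.002, -0.994, 0.106], [-1.0, 0.002, -0.003]]
force: [-0.6, 0.5, 0.3]
grip_width: 18.0
```

Emit:
play_rows(
  increments=[
    [[0,0,0,0,0,0,1.6],[0,0,0,0,0,0,1.6],[0,0,1,0,0,0,1.6],[0,0,3,0,0,0,1.6],[0,0,3,0,0,0,1.6]],
  ],
)

```text
time_s: 2.35
position: [487.1, -474.6, 89.8]
tcp_rot: [[-0.001, -0.106, -0.994], [0.001, -0.994, 0.106], [-1.0, -0.001, 0.002]]
force: [0.7, -0.2, 0.5]
grip_width: 18.2
```

```bash
python3 - <<'E'
from h import *
s=st(); snap('wrist','w2.png'); 
E
```

```text
2.35 [ 487.1 -474.6   89.8] [[-0.001, -0.106, -0.994], [0.001, -0.994, 0.106], [-1.0, -0.001, 0.002]] F [ 0.7 -0.2  0.5] g 18.2
```

View pics/w2.png

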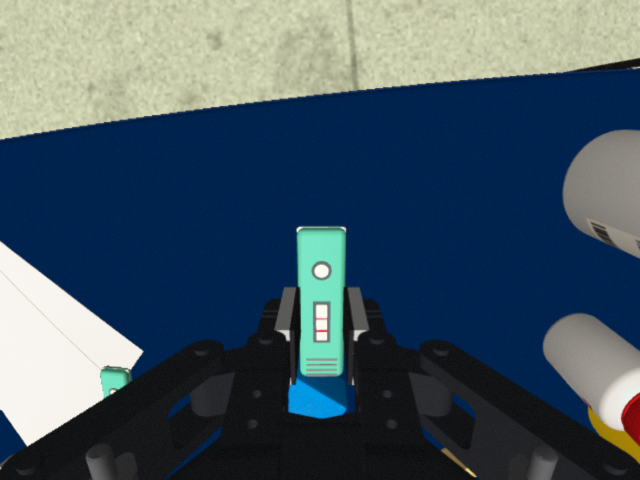

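Emit:
play_rows(
  increments=[
    [[0,2,3,0,0,0.012,1.6],[-0.9,4.5,2,0,0,0.012,1.6],[-0.9,4.8,1,0,0,0.012,1.6],[-0.9,4.8,1,0,0,0.012,1.6],[-0.9,4.8,0,0,0,0.012,1.6],[-0.9,4.8,0,0,0,0.012,1.6],[-0.9,4.8,0,0,0,0.012,1.6],[-0.9,4.8,0,0,0,0.011,1.6]],
  ],
)

```text
time_s: 3.2
position: [424.2, -120.5, 159.9]
tcp_rot: [[0.001, -0.011, -1.0], [0.0, -1.0, 0.011], [-1.0, -0.0, -0.001]]
force: [0.3, 0.2, 0.8]
grip_width: 18.0
```

Emit:
play_rows(
  increments=[
    [[-0.5,4.5,0,0,0,0,1.6],[0,3.3,0,0,0,0,1.6],[0,0,0,0,0,0,1.6]],
  ],
)

```text
time_s: 3.5
position: [419.4, -39.3, 159.7]
tcp_rot: [[0.0, -0.002, -1.0], [0.002, -1.0, 0.002], [-1.0, -0.002, -0.0]]
force: [0.5, -0.2, -0.6]
grip_width: 18.0
```

```bash
python3 - <<'E'
from h import *
s=st(); np.save('T3.npy',camT('wrist',s)); snap('wrist','w3.png'); 
E
```

```text
3.5 [419.4 -39.3 159.7] [[0.0, -0.002, -1.0], [0.002, -1.0, 0.002], [-1.0, -0.002, -0.0]] F [ 0.5 -0.2 -0.6] g 18.0
```

View pics/w3.png

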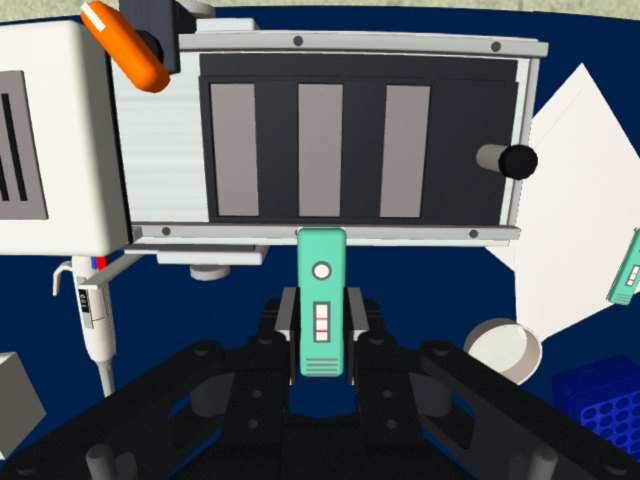

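```bash
python3 - <<'E'
from h import *
crop('w3.png',(190,30,450,235),3,'w3c.png')
E
```

```text
(no output)
```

View pics/w3c.png

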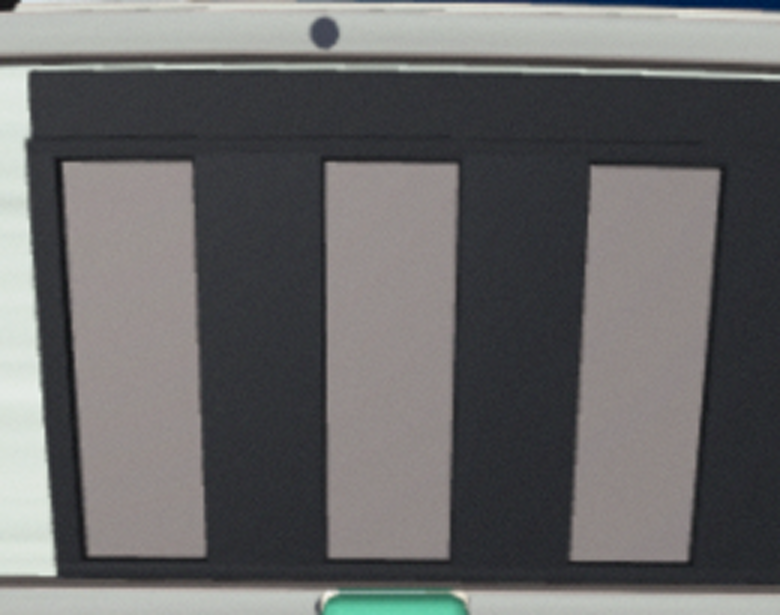

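```bash
python3 - <<'E'
from h import *
T=np.load('T3.npy')
C=lambda x,y:(190+x/3,30+y/3)
print('cam',T[:3,3])
cs=[]
for nm,q in dict(p1=[(63,161),(191,160),(206,556),(87,557)],p2=[(325,161),(459,162),(450,559),(328,558)],p3=[(590,165),(721,168),(690,562),(570,561)]).items():
    ps=np.array([onz('wrist',C(*c),76,T) for c in q]); print(nm,np.round(ps,1).tolist(),np.round(ps.mean(0),1)); cs.append(ps.mean(0))
    d=(ps[0]+ps[1]-ps[2]-ps[3])/2; w=(ps[0]+ps[3]-ps[1]-ps[2])/2; print(np.linalg.norm(d),np.linalg.norm(w),d[1]/d[0],-w[0]/w[1])
d=cs[0]-cs[2]; print('yaw',-d[0]/d[1], np.linalg.norm(d)/2)
print('post',onz('wrist',(518,162),118,T))
print('rails', onz('wrist',(118,225),80,T),onz('wrist',(520,235),80,T))
q=[(299,229),(344.5,229),(346,376),(300,376)]
ps=np.array([onz('wrist',c,159.7-11.2,T) for c in q]); print('held',np.round(ps,1).tolist(),ps.mean(0))
d=(ps[0]+ps[1]-ps[2]-ps[3])/2; w=(ps[0]+ps[3]-ps[1]-ps[2])/2; print(np.linalg.norm(d),np.linalg.norm(w),d[1]/d[0],-w[0]/w[1])
E
```

```text
cam [494.7354544  -40.10052984 288.72860158]
p1 [[517.5, 20.9, 76.0], [517.3, -2.6, 76.0], [443.0, -1.9, 76.0], [442.9, 22.1, 76.0]] [480.2   9.6  76. ]
74.44642025953172 23.799053724146493 -0.01296860291475902 -0.0024389576844547783
p2 [[516.9, -27.1, 76.0], [516.6, -51.4, 76.0], [442.3, -50.6, 76.0], [442.5, -26.3, 76.0]] [479.6 -38.8  76. ]
74.33521793933275 24.342694314605325 -0.010853472213830742 -0.009986579363256537
p3 [[516.2, -75.3, 76.0], [516.0, -99.4, 76.0], [441.7, -98.8, 76.0], [441.9, -74.6, 76.0]] [478.9 -87.   76. ]
74.33761996654667 24.143630066193897 -0.009204291168862825 -0.009258319500949871
yaw -0.012954632124066846 48.336069325145836
post [ 478.99568257 -131.99809527  118.        ]
rails [438.41620344  83.73724687  80.        ] [ 431.70355256 -160.3165504    80.        ]
held [[455.0, -30.8, 148.5], [455.0, -48.9, 148.5], [384.8, -50.8, 148.5], [384.8, -29.7, 148.5]] [419.88735733 -40.0381034  148.5       ]
70.21083138139066 19.644375857370587 0.006218975901304361 -0.001104438131523425
```

Emit:
play_rows(
  increments=[
    [[2.0,0.1,0,0,0,-0.012,1.6],[2.0,0,-0.5,0,0,0,1.6],[2.0,0,-2.0,0,0,0,1.6],[0,0,-2.0,0,0,0,1.6],[0,0,-0.5,0,0,0,1.6],[0,0,0,0,0,0,1.6],[0,0,0,0,0,0,1.6]],
  ],
)

```text
time_s: 4.25
position: [479.3, -44.1, 109.8]
tcp_rot: [[0.0, -0.025, -1.0], [-0.0, -1.0, 0.025], [-1.0, 0.0, -0.0]]
force: [-0.2, 0.1, -1.3]
grip_width: 18.3
```

```bash
python3 - <<'E'
from h import *
s=st(); T=camT('wrist',s); np.save('T4.npy',T); snap('wrist','w4.png')
s2=st(); print(s2['position'])
q=[(299,229),(344.5,229),(346,376),(300,376)]
ps=np.array([onz('wrist',c,s['position'][2]-10,T) for c in q]); print('held ctr',ps.mean(0))
E
```

```text
4.25 [479.3 -44.1 109.8] [[0.0, -0.025, -1.0], [-0.0, -1.0, 0.025], [-1.0, 0.0, -0.0]] F [-0.2  0.1 -1.3] g 18.3
4.3 [479.6 -43.9 110. ] [[0.001, -0.024, -1.0], [-0.0, -1.0, 0.024], [-1.0, 0.0, -0.001]] F [ 0.4  0.1 -0.4] g 18.0
[479.564658   -43.88924962 110.02367137]
held ctr [480.35328442 -44.9168244   99.79883908]
```

View pics/w4.png

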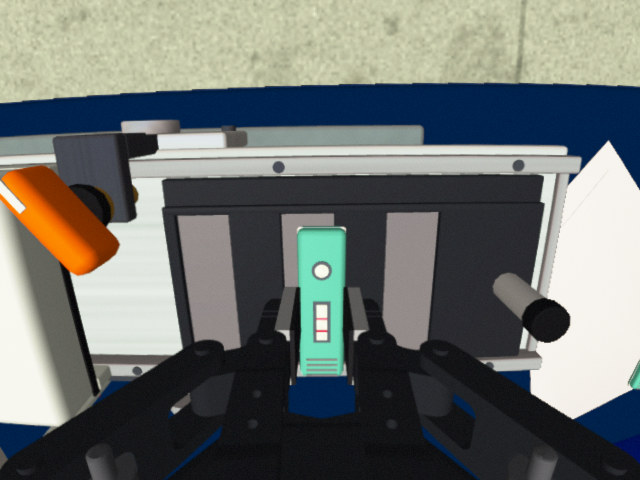

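```bash
python3 - <<'E'
from h import *
crop('w4.png',(160,170,460,395),2.6,'w4c.png')
E
```

```text
(no output)
```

View pics/w4c.png

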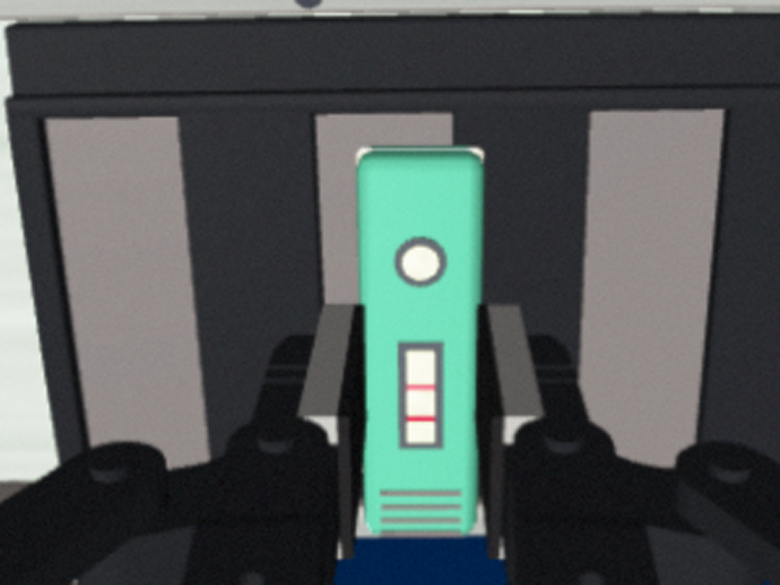

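```bash
python3 - <<'E'
from h import *
T=np.load('T4.npy')
C=lambda x,y:(160+x/2.6,170+y/2.6)
for c in [(46,120),(179,119),(316,115),(453,112),(590,112),(724,110)]: print(np.round(onz('wrist',C(*c),76,T),1))
q=[C(357,153),C(484,153),C(480,533),C(360,533)]
E
```

```text
[516.3  21.2  76. ]
[515.8  -2.8  76. ]
[515.9 -27.1  76. ]
[515.8 -51.2  76. ]
[515.2 -75.4  76. ]
[515.1 -99.2  76. ]
```

Emit:
play_rows(
  increments=[
    [[-0.1,0.6,0,0,0,0.012,1.6],[0,0,0,0,0,0,1.6],[0,0,0,0,0,0,1.6],[0,0,0,0,0,0,1.6],[0,0,0,0,0,0,1.6]],
  ],
)

```text
time_s: 4.8
position: [478.7, -37.2, 109.4]
tcp_rot: [[0.0, -0.011, -1.0], [-0.0, -1.0, 0.011], [-1.0, 0.0, -0.0]]
force: [-0.2, 0.5, -0.1]
grip_width: 18.3
```

```bash
python3 - <<'E'
from h import *
for i in range(4): s=st(); vision.get_image('wrist')
E
```

```text
4.8 [478.7 -37.2 109.4] [[0.0, -0.011, -1.0], [-0.0, -1.0, 0.011], [-1.0, 0.0, -0.0]] F [-0.2  0.5 -0.1] g 18.3
4.85 [478.7 -37.2 109.3] [[0.0, -0.011, -1.0], [-0.0, -1.0, 0.011], [-1.0, 0.0, -0.0]] F [-0.1  0.5 -0.4] g 18.5
4.9 [478.6 -37.3 109.3] [[-0.0, -0.011, -1.0], [-0.0, -1.0, 0.011], [-1.0, 0.0, 0.0]] F [ 0.6 -0.6  0. ] g 18.0
4.95 [478.6 -37.3 109.3] [[-0.0, -0.011, -1.0], [-0.0, -1.0, 0.011], [-1.0, 0.0, 0.0]] F [-0.3  0.6 -0.8] g 18.3
```

Emit:
play_rows(
  increments=[
    [[0,-0.06,-0.5,0,0,0,1.6],[0,0,-0.4,0,0,0,1.6],[0,0,-0.3,0,0,0,1.6],[0,0,0,0,0,0,1.6],[0,0,0,0,0,0,1.6]],
  ],
)

```text
time_s: 5.5
position: [478.5, -37.8, 97.1]
tcp_rot: [[-0.001, -0.011, -1.0], [-0.0, -1.0, 0.011], [-1.0, 0.0, 0.001]]
force: [-0.5, 0.7, -0.7]
grip_width: 18.2
```

```bash
python3 - <<'E'
from h import *
s=st(); snap('wrist','w5.png');snap('scene','s5.png'); crop('s5.png',(220,160,420,310),4,'s5c.png'); s=st()
E
```

```text
5.5 [478.5 -37.8  97.1] [[-0.001, -0.011, -1.0], [-0.0, -1.0, 0.011], [-1.0, 0.0, 0.001]] F [-0.5  0.7 -0.7] g 18.2
5.6 [478.7 -37.8  97.3] [[0.0, -0.011, -1.0], [0.0, -1.0, 0.011], [-1.0, -0.0, -0.0]] F [0.2 0.4 0.2] g 17.8
```

View pics/w5.png

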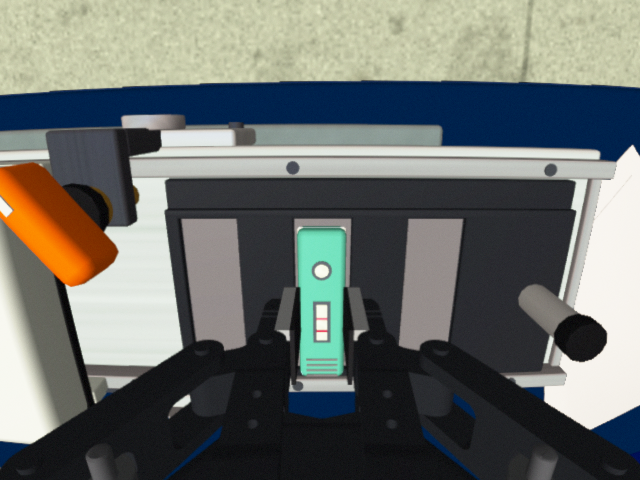

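View pics/s5c.png

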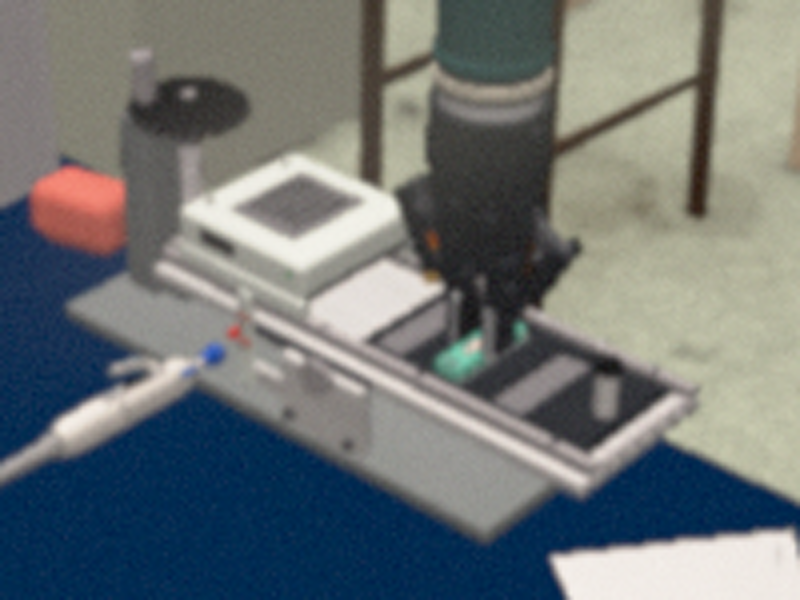

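Emit:
play_rows(
  increments=[
    [[0,0,-0.07,0,0,0,1.6],[0,0,0,0,0,0,1.6],[0,0,0,0,0,0,3.4],[0,0,0,0,0,0,3.4],[0,0,0,0,0,0,3.4],[0,0,0.5,0,0,0,3.4],[0,0,3,0,0,0,3.4],[-2,0,3,0,0,0,3.4]],
  ],
)

```text
time_s: 6.4
position: [461.4, -37.7, 162.5]
tcp_rot: [[0.003, -0.011, -1.0], [-0.0, -1.0, 0.011], [-1.0, 0.0, -0.003]]
force: [0.2, -0.9, 1.5]
grip_width: 33.8
```

Emit:
play_rows(
  increments=[
    [[-4,0,0,0,0,0,3.4],[0,0,0,0,0,0,5],[0,0,0,0,0,0,5],[0,0,0,0,0,0,5]],
  ],
)

```text
time_s: 6.8
position: [419.8, -37.7, 161.9]
tcp_rot: [[0.002, -0.011, -1.0], [-0.0, -1.0, 0.011], [-1.0, 0.0, -0.002]]
force: [-0.4, 1.2, 0.2]
grip_width: 50.1
```

```bash
python3 - <<'E'
from h import *
s=st(); np.save('T6.npy',camT('wrist',s)); snap('wrist','w6.png');snap('top','t6.png'); crop('w6.png',(190,30,450,235),3,'w6c.png'); s=st()
crop('t6.png',(350,190,550,340),4,'t6c.png')
E
```

```text
6.8 [419.8 -37.7 161.9] [[0.002, -0.011, -1.0], [-0.0, -1.0, 0.011], [-1.0, 0.0, -0.002]] F [-0.4  1.2  0.2] g 50.1
6.9 [420.  -37.7 161.6] [[0.001, -0.011, -1.0], [-0.0, -1.0, 0.011], [-1.0, 0.0, -0.001]] F [ 0.2  0.7 -0.5] g 50.0
```

View pics/w6.png

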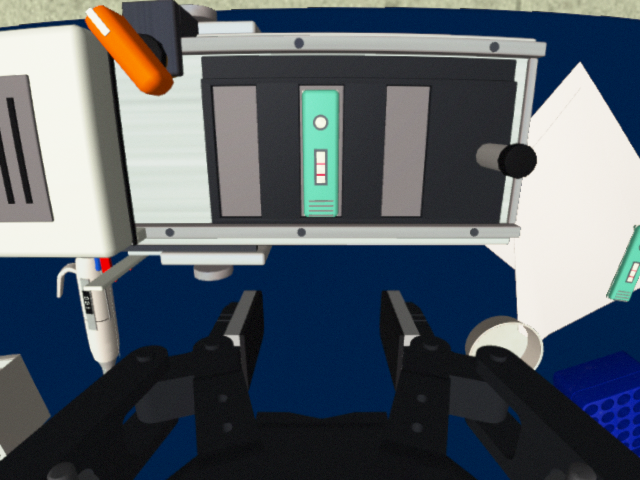

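View pics/t6c.png

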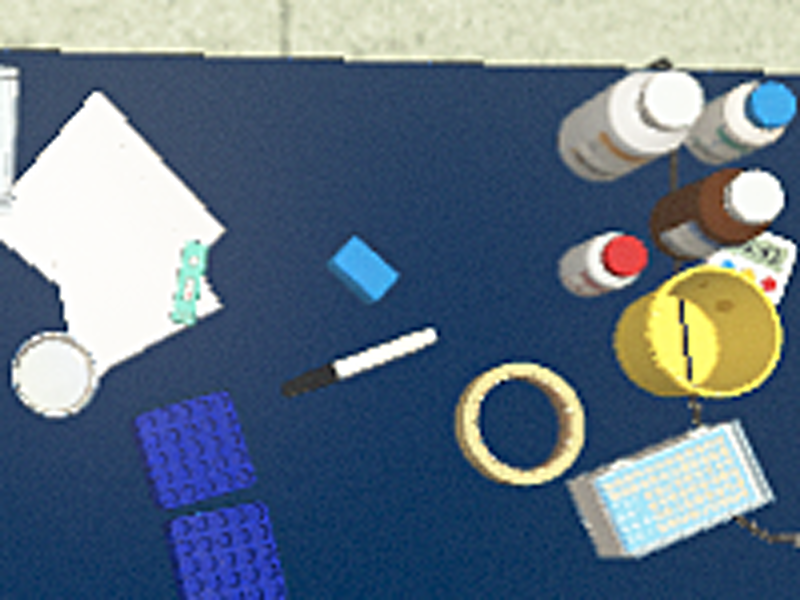

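Emit:
play_rows(
  increments=[
    [[-0.6,-3,0,0,0,-0.02,5],[-0.6,-4.2,0,0,0,-0.025,5],[-0.6,-4.2,0,0,0,-0.025,5],[-0.6,-4.2,0,0,0,-0.025,5],[-0.6,-4.2,0,0,0,-0.025,5],[-0.6,-4.2,0,0,0,-0.025,5],[-0.4,-3.5,0,0,0,-0.015,5],[0,0,0,0,0,0,5]],
  ],
)

```text
time_s: 7.7
position: [378.6, -319.6, 161.8]
tcp_rot: [[0.002, -0.179, -0.984], [-0.005, -0.984, 0.179], [-1.0, 0.005, -0.003]]
force: [-0.3, -0.3, 0.2]
grip_width: 49.9
```

Emit:
play_rows(
  increments=[
    [[0,0,0,0,0,0,5],[0,0,0,0,0,0,5],[0,0,0,0,0,0,5]],
  ],
)

```text
time_s: 8.0
position: [379.0, -311.1, 161.3]
tcp_rot: [[-0.001, -0.168, -0.986], [0.001, -0.986, 0.168], [-1.0, -0.001, 0.001]]
force: [0.3, 0.9, 0.4]
grip_width: 49.6
```

```bash
python3 - <<'E'
from h import *
s=st(); np.save('T7.npy',camT('wrist',s)); snap('wrist','w7.png')
E
```

```text
8.0 [ 379.  -311.1  161.3] [[-0.001, -0.168, -0.986], [0.001, -0.986, 0.168], [-1.0, -0.001, 0.001]] F [0.3 0.9 0.4] g 49.6
```

View pics/w7.png

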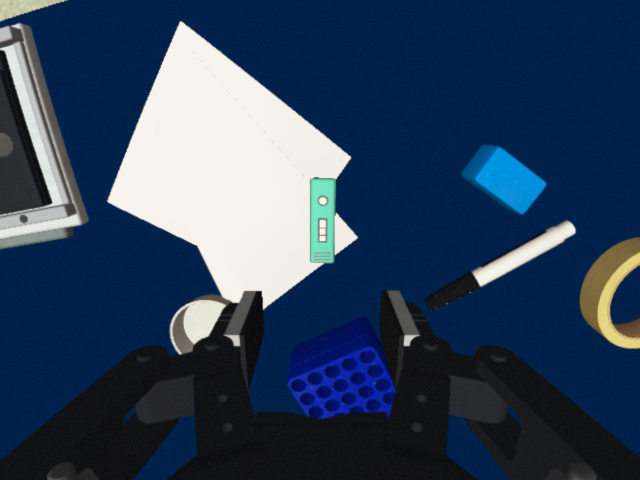

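```bash
python3 - <<'E'
from h import *
T=np.load('T7.npy')
ps=[onz('wrist',c,10,T) for c in[(310,179),(335,179),(334,263),(310,262)]]
print(np.round(ps,1)); print(np.mean(ps,0)); d=(ps[0]+ps[1]-ps[2]-ps[3])/2; print(d,np.linalg.norm(d),np.arctan2(d[1],d[0]))
for z in (0,40): print(onz('wrist',(366,319),z,T),onz('wrist',(290,350),z,T),onz('top',(407,287),z),onz('top',(384,293),z))
E
```

```text
[[ 415.5 -308.7   10. ]
 [ 412.3 -327.5   10. ]
 [ 344.5 -315.9   10. ]
 [ 348.7 -296.6   10. ]]
[ 380.25508574 -312.17405894   10.        ]
[ 67.33142508 -11.83065004   0.        ] 68.36289259016301 -0.17393225740313611
[ 282.64815847 -335.41234582    0.        ] [ 262.14078151 -261.84820788    0.        ] [ 293.75756561 -346.99468276    0.        ] [ 271.98578068 -271.12036898    0.        ]
[ 306.17097016 -333.88716164   40.        ] [ 288.48941254 -270.45981326   40.        ] [ 289.7971039  -339.05499461   40.        ] [ 268.59831219 -265.17755282   40.        ]
```

Emit:
play_rows(
  increments=[
    [[0.1,-0.1,-4,0,0,-0.005,4],[0,0,-4.0,0,0,0,4],[0,0,-3.5,0,0,0,4],[0,0,-2.7,0,0,0,4],[0,0,0,0,0,0,4],[0,0,0,0,0,0,4],[0,0,0,0,0,0,1.6],[0,0,0,0,0,0,1.6]],
  ],
)

```text
time_s: 8.85
position: [380.5, -314.1, 21.2]
tcp_rot: [[0.002, -0.175, -0.985], [-0.001, -0.985, 0.175], [-1.0, 0.001, -0.002]]
force: [0.6, 0.4, 3.0]
grip_width: 17.9
```

Emit:
play_rows(
  increments=[
    [[0,0,0,0,0,0,1.6],[0,0,0,0,0,0,1.6],[0,0,0,0,0,0,1.6]],
  ],
)

```text
time_s: 9.15
position: [380.5, -314.1, 21.2]
tcp_rot: [[0.002, -0.175, -0.985], [-0.001, -0.985, 0.175], [-1.0, 0.001, -0.002]]
force: [0.7, 1.0, 7.1]
grip_width: 17.4
```

Emit:
play_rows(
  increments=[
    [[0,0,1,0,0,0,1.6],[0,0,4,0,0,0,1.6],[0,0,4,0,0,0,1.6],[0,0,3,0,0,0,1.6],[0.4,2,2,0,0,0.02,1.6],[0.6,4,0,0,0,0.03,1.6],[0.6,4,0,0,0,0.03,1.6],[0.6,4,0,0,0,0.03,1.6]],
  ],
)

```text
time_s: 9.95
position: [401.7, -172.6, 160.9]
tcp_rot: [[0.002, -0.066, -0.998], [-0.0, -0.998, 0.066], [-1.0, 0.0, -0.002]]
force: [1.2, 0.1, -1.2]
grip_width: 18.2
```

Emit:
play_rows(
  increments=[
    [[0.6,4,0,0,0,0.03,1.6],[0.4,3,0,0,0,0.02,1.6],[0,1.4,0,0,0,0,1.6],[0,0,0,0,0,0,1.6],[0,0,0,0,0,0,1.6],[0,0,0,0,0,0,1.6]],
  ],
)

```text
time_s: 10.55
position: [411.6, -91.1, 160.0]
tcp_rot: [[0.001, -0.018, -1.0], [-0.001, -1.0, 0.018], [-1.0, 0.001, -0.001]]
force: [0.4, -0.6, -0.1]
grip_width: 17.8
```

```bash
python3 - <<'E'
from h import *
s=st(); np.save('T8.npy',camT('wrist',s)); snap('wrist','w8.png'); st()
E
```

```text
10.55 [411.6 -91.1 160. ] [[0.001, -0.018, -1.0], [-0.001, -1.0, 0.018], [-1.0, 0.001, -0.001]] F [ 0.4 -0.6 -0.1] g 17.8
10.6 [411.6 -91.2 159.9] [[0.001, -0.019, -1.0], [-0.001, -1.0, 0.019], [-1.0, 0.001, -0.001]] F [ 0.6  0.9 -0.7] g 18.0
```

View pics/w8.png

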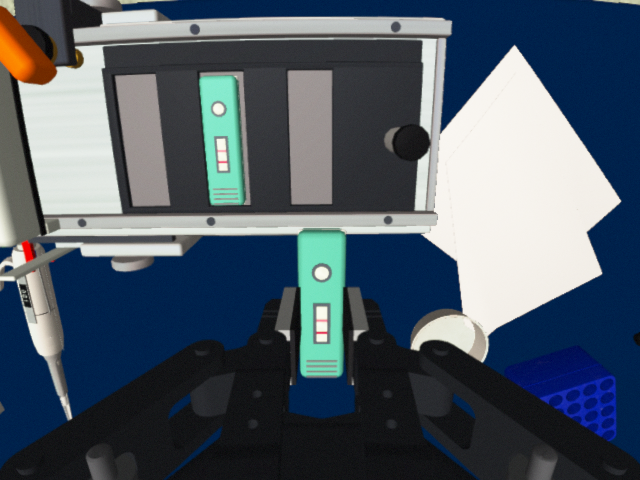

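```bash
python3 - <<'E'
from h import *
crop('w8.png',(190,30,450,235),3,'w8c.png')
crop('w8.png',(270,210,370,390),3.3,'w8d.png')
E
```

```text
(no output)
```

View pics/w8c.png

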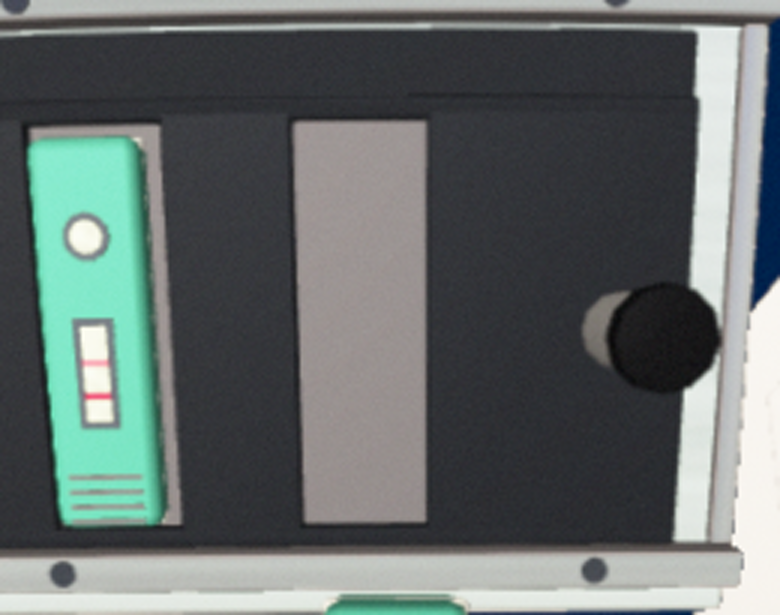

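View pics/w8d.png

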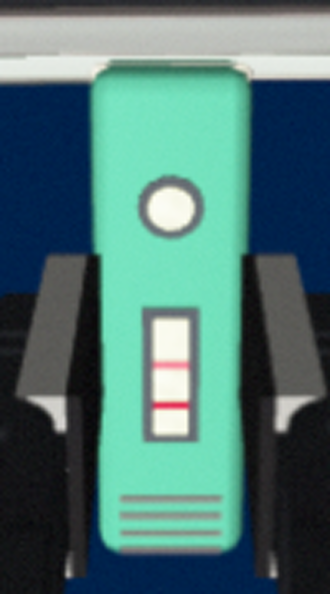

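```bash
python3 - <<'E'
from h import *
T=np.load('T8.npy')
C=lambda x,y:(190+x/3,30+y/3)
def rep(n,q,z):
    ps=np.array([onz('wrist',c,z,T) for c in q]); d=(ps[0]+ps[1]-ps[2]-ps[3])/2; w=(ps[0]+ps[3]-ps[1]-ps[2])/2
    print(n,np.round(ps.mean(0),1),np.round([np.linalg.norm(d),np.linalg.norm(w),d[1]/d[0],-w[0]/w[1]],3))
rep('p3',[C(*c) for c in[(292,120),(427,121),(427,522),(303,523)]],76)
rep('c1',[C(*c) for c in[(28,140),(140,137),(164,524),(62,526)]],86)
rep('held',[(297.6,230.6),(345.8,230.6),(343.6,377),(300.3,377)],149)
E
```

```text
p3 [479.  -86.7  76. ] [ 7.4170e+01  2.4458e+01 -1.2000e-02 -1.9000e-02]
c1 [478.9 -39.1  86. ] [ 6.8610e+01  1.9617e+01 -1.0000e-02 -7.0000e-03]
held [411.5 -91.6 149. ] [ 6.9976e+01  1.9557e+01 -1.7000e-02 -1.9000e-02]
```

Emit:
play_rows(
  increments=[
    [[1.5,0.25,0,0,0,0.007,1.6],[2.25,0.23,0,0,0,0,1.6],[2,0,-2,0,0,0,1.6],[1,0,-2,0,0,0,1.6],[0,0,-1,0,0,0,1.6],[0,0,0,0,0,0,1.6],[0,0,0,0,0,0,1.6],[0,0,0,0,0,0,1.6]],
  ],
)

```text
time_s: 11.4
position: [478.7, -85.3, 110.2]
tcp_rot: [[0.0, -0.01, -1.0], [-0.0, -1.0, 0.01], [-1.0, 0.0, -0.0]]
force: [0.7, -0.9, 0.3]
grip_width: 17.8
```

Emit:
play_rows(
  increments=[
    [[0,-0.1,-0.3,0,0,0,1.6],[0,0,-0.5,0,0,0,1.6],[0,0,-0.4,0,0,0,1.6],[0,0,-0.1,0,0,0,1.6],[0,0,0,0,0,0,1.6],[0,0,0,0,0,0,1.6]],
  ],
)

```text
time_s: 12.0
position: [478.8, -86.0, 96.6]
tcp_rot: [[-0.001, -0.009, -1.0], [0.0, -1.0, 0.009], [-1.0, -0.0, 0.001]]
force: [-0.7, -0.1, 1.9]
grip_width: 18.1
```

```bash
python3 - <<'E'
from h import *
s=st(); snap('wrist','w9.png'); st()
crop('w9.png',(230,190,430,390),3,'w9c.png')
E
```

```text
12.0 [478.8 -86.   96.6] [[-0.001, -0.009, -1.0], [0.0, -1.0, 0.009], [-1.0, -0.0, 0.001]] F [-0.7 -0.1  1.9] g 18.1
12.05 [478.9 -86.   96.6] [[-0.001, -0.009, -1.0], [0.0, -1.0, 0.009], [-1.0, -0.0, 0.001]] F [-0.7  0.   1.9] g 18.1
```

View pics/w9c.png

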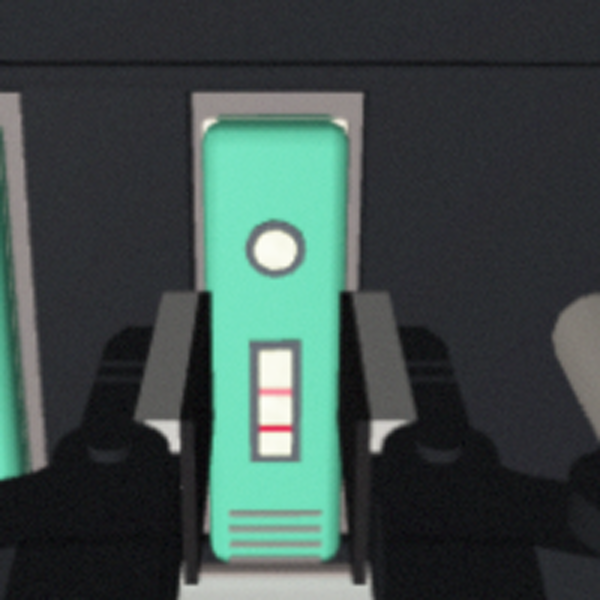

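Emit:
play_rows(
  increments=[
    [[0,0,0,0,0,0,3.4],[0,0,0,0,0,0,3.4],[0,0,0,0,0,0,3.4],[0,0,0.5,0,0,0,3.4],[0,0,3,0,0,0,3.4],[0,2,4,0,0,0,3.4],[0,4,1,0,0,0,3.4],[-1,4,0,0,0,0,3.4]],
  ],
)

```text
time_s: 12.85
position: [472.4, 14.7, 184.3]
tcp_rot: [[0.008, -0.012, -1.0], [0.001, -1.0, 0.012], [-1.0, -0.001, -0.008]]
force: [0.4, 0.9, -0.1]
grip_width: 33.9
```

Emit:
play_rows(
  increments=[
    [[-1,1,0,0,0,0,3.4],[0,0,0,0,0,0,3.4],[0,0,0,0,0,0,3.4],[0,0,0,0,0,0,3.4]],
  ],
)

```text
time_s: 13.25
position: [459.6, 22.2, 181.6]
tcp_rot: [[0.0, -0.012, -1.0], [-0.001, -1.0, 0.012], [-1.0, 0.001, -0.0]]
force: [-0.4, -0.5, 0.2]
grip_width: 33.9
```

```bash
python3 - <<'E'
from h import *
s=st(); print(s['q']); np.save('T10.npy',camT('wrist',s)); snap('wrist','w10.png'); st()
E
```

```text
13.25 [459.6  22.2 181.6] [[0.0, -0.012, -1.0], [-0.001, -1.0, 0.012], [-1.0, 0.001, -0.0]] F [-0.4 -0.5  0.2] g 33.9
[-0.32830228  0.37355462  0.23030463  2.2534251  -0.16394431  0.52911291
 -1.55440625]
13.3 [459.6  22.2 181.5] [[0.0, -0.012, -1.0], [-0.001, -1.0, 0.012], [-1.0, 0.001, -0.0]] F [-0.  -0.2 -0.7] g 34.0
```

View pics/w10.png

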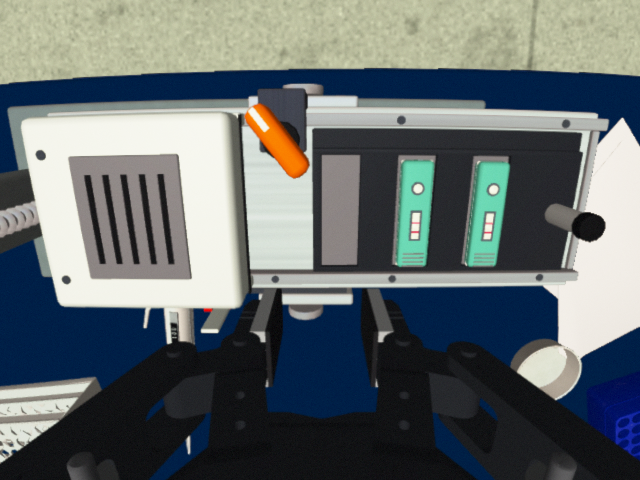

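```bash
python3 - <<'E'
from h import *
crop('w10.png',(220,80,340,190),6,'w10c.png')
E
```

```text
(no output)
```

View pics/w10c.png

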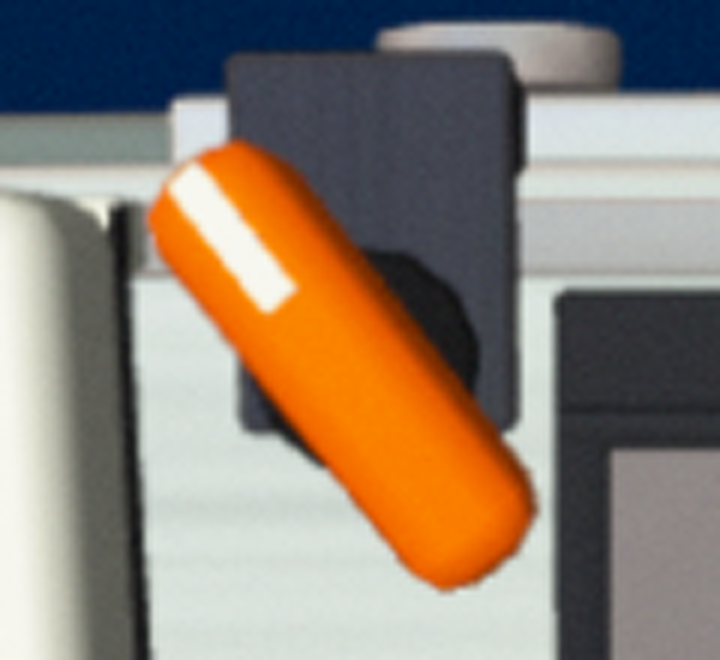

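```bash
python3 - <<'E'
from h import *
T=np.load('T10.npy')
C=lambda x,y:(220+x/6,80+y/6)
P=[onz('wrist',C(*c),132,T) for c in[(195,180),(490,545),(342,362),(185,182),(280,298),(235,350),(400,555),(330,205),(505,440)]]
print(np.round(P,1))
for a,b in((0,1),(3,4),(5,6),(7,8)):
    d=P[a]-P[b]; print(np.linalg.norm(d),'theta',np.arctan2(d[0],d[1])-0.011)
# predicted
yaw=-0.0115; R=np.array([[np.cos(yaw),-np.sin(yaw)],[np.sin(yaw),np.cos(yaw)]])
O=np.array([479.,-131.8])-R@np.array([0,0])
for nm,p in dict(p2=(479,-39),p3=(479,-87)).items(): print(nm)
print('hood mouth',onz('wrist',(247,275),80,T), 'rail near', onz('wrist',(400,279),80,T))
E
```

```text
[[542.4  52.9 132. ]
 [513.7  30.7 132. ]
 [528.4  42.1 132. ]
 [542.3  53.7 132. ]
 [533.4  46.8 132. ]
 [529.4  50.5 132. ]
 [513.   38.1 132. ]
 [540.3  42.5 132. ]
 [522.1  29.3 132. ]]
36.256076827545535 theta 0.9007037503626386
11.317098473842343 theta 0.8955360464135287
20.602352241809257 theta 0.9092854587405783
22.513517569413136 theta 0.9340194732894083
p2
p3
hood mouth [437.54810794  72.9753469   80.        ] rail near [433.22624163 -31.86600992  80.        ]
```

Emit:
play_rows(
  increments=[
    [[1,0.3,0,0,0,0.11,3.4],[1.5,0.4,0,0,0,0.11,3.4],[1.5,0.5,0,0,0,0.11,3.4],[1.5,0.4,0,0,0,0.11,3.4],[1,0.3,0,0,0,0.11,3.4],[0.4,0.1,0,0,0,0.11,3.4],[0,0,0,0,0,0,3.4],[0,0,0,0,0,0,3.4]],
  ],
)

```text
time_s: 14.1
position: [528.0, 42.7, 181.3]
tcp_rot: [[-0.001, 0.602, -0.798], [-0.0, -0.798, -0.602], [-1.0, -0.0, 0.001]]
force: [0.3, -0.1, 0.5]
grip_width: 34.0
```

Emit:
play_rows(
  increments=[
    [[0,0,0,0,0,0,3.4],[0,0,0,0,0,0,3.4]],
  ],
)

```text
time_s: 14.3
position: [527.7, 43.6, 181.5]
tcp_rot: [[-0.0, 0.605, -0.796], [-0.0, -0.796, -0.605], [-1.0, -0.0, 0.001]]
force: [0.3, 0.5, 0.0]
grip_width: 34.2
```

```bash
python3 - <<'E'
from h import *
s=st(); print(np.arctan2(s['tcp_rot'][1][1],s['tcp_rot'][0][1])); np.save('T11.npy',camT('wrist',s)); snap('wrist','w11.png'); st()
E
```

```text
14.3 [527.7  43.6 181.5] [[-0.0, 0.605, -0.796], [-0.0, -0.796, -0.605], [-1.0, -0.0, 0.001]] F [0.3 0.5 0. ] g 34.2
-0.921443303229236
14.35 [527.8  43.8 181.6] [[-0.0, 0.605, -0.796], [-0.0, -0.796, -0.605], [-1.0, 0.0, 0.0]] F [0.6 0.8 0.2] g 34.3
```

View pics/w11.png

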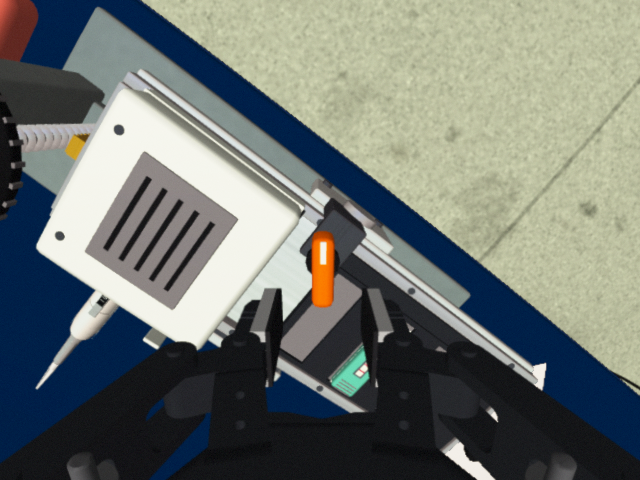

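```bash
python3 - <<'E'
from h import *
T=np.load('T11.npy')
a=onz('wrist',(322.5,234),132,T);b=onz('wrist',(322,304),132,T); print(a,b,(a+b)/2,np.linalg.norm(a-b)); print(proj('wrist',[[527.7,43.6,132]],T))
E
```

```text
[545.59636027  56.07327339 132.        ] [513.87187775  32.30496541 132.        ] [529.73411901  44.1891194  132.        ] 39.64057586988078
[[320.79904657 273.6065589 ]]
```

Emit:
play_rows(
  increments=[
    [[0.15,0,-1,0,0,0,3.4],[0,0,-2,0,0,0,3.4],[0,0,-1.5,0,0,0,3.4],[0,0,-0.3,0,0,0,3.4],[0,0,0,0,0,0,3.4],[0,0,0,0,0,0,0.8],[0,0,0,0,0,0,0.8],[0,0,0,0,0,0,0.8]],
  ],
)

```text
time_s: 15.15
position: [529.9, 44.4, 134.3]
tcp_rot: [[0.001, 0.606, -0.796], [0.001, -0.796, -0.606], [-1.0, 0.0, -0.001]]
force: [-0.6, 0.7, 2.2]
grip_width: 10.6
```

Emit:
play_rows(
  increments=[
    [[0,0,0,0,0,0,0.8],[0,0,0,0,0,0,0.8]],
  ],
  force=60,
)

```text
time_s: 15.35
position: [529.9, 44.4, 134.3]
tcp_rot: [[0.001, 0.606, -0.796], [0.001, -0.796, -0.606], [-1.0, 0.0, -0.001]]
force: [-1.3, 1.0, 6.0]
grip_width: 10.2
```

```bash
python3 - <<'E'
from h import *
s=st(); print(np.round(s['ft_torque'],2)); snap('wrist','w12.png'); 
E
```

```text
15.35 [529.9  44.4 134.3] [[0.001, 0.606, -0.796], [0.001, -0.796, -0.606], [-1.0, 0.0, -0.001]] F [-1.3  1.   6. ] g 10.2
[ 0.29  0.34 -0.05]
```

View pics/w12.png

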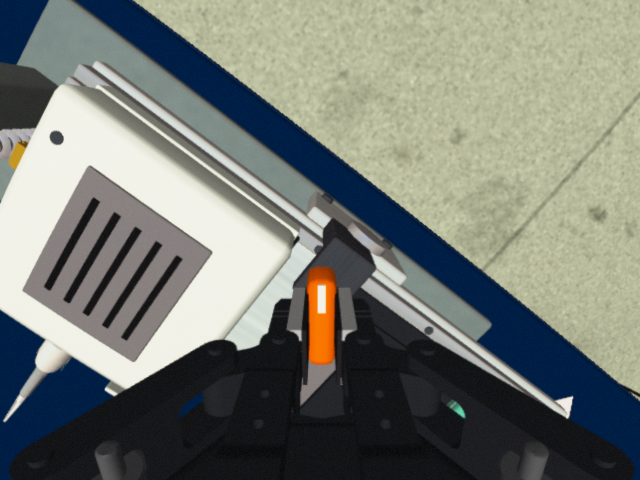

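Emit:
play_rows(
  increments=[
    [[0,0,0,0,0,0.1,0.8],[0,0,0,0,0,0.12,0.8],[0,0,0,0,0,0.12,0.8],[0,0,0,0,0,0.12,0.8],[0,0,0,0,0,0.12,0.8],[0,0,0,0,0,0.12,0.8],[0,0,0,0,0,0.1,0.8],[0,0,0,0,0,0,0.8]],
  ],
)

```text
time_s: 16.2
position: [528.3, 45.4, 134.3]
tcp_rot: [[-0.002, 0.993, -0.117], [0.001, -0.117, -0.993], [-1.0, -0.002, -0.001]]
force: [-3.6, 2.6, 9.3]
grip_width: 10.3
```

Emit:
play_rows(
  increments=[
    [[0,0,0,0,0,0.06,0.8],[0,0,0,0,0,0.03,0.8],[0,0,0,0,0,0.02,0.8],[0,0,0,0,0,0,0.8]],
  ],
)

```text
time_s: 16.6
position: [528.0, 45.4, 134.3]
tcp_rot: [[-0.002, 1.0, -0.009], [0.001, -0.008, -1.0], [-1.0, -0.002, -0.001]]
force: [-4.8, 3.8, 10.5]
grip_width: 10.2
```

```bash
python3 - <<'E'
from h import *
s=st(); print(np.arctan2(s['tcp_rot'][1][1],s['tcp_rot'][0][1]),np.round(s['ft_torque'],2)); snap('wrist','w13.png'); 
E
```

```text
16.6 [528.   45.4 134.3] [[-0.002, 1.0, -0.009], [0.001, -0.008, -1.0], [-1.0, -0.002, -0.001]] F [-4.8  3.8 10.5] g 10.2
-0.008498682931541079 [ 0.69  1.09 -0.01]
```

View pics/w13.png

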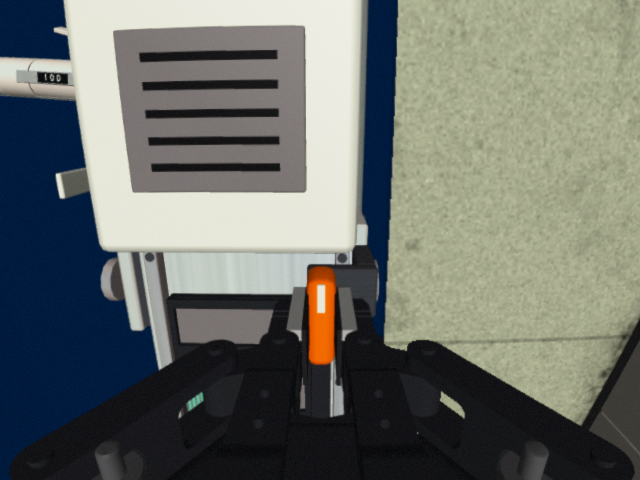

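```bash
python3 - <<'E'
from h import *
T=np.load('T10.npy'); print(onz('wrist',(589,226.5),118,T))
T=np.load('T8.npy'); print(onz('wrist',(190+663/3,30+337/3),118,T))
E
```

```text
[ 480.07848274 -130.93716619  118.        ]
[ 478.80614037 -133.69257037  118.        ]
```

Emit:
play_rows(
  increments=[
    [[0,0,0,0,0,0,3.4],[0,0,0,0,0,0,3.4],[0,0,0,0,0,0,3.4],[0,0,1,0,0,0,3.4],[0,0,3,0,0,0,4],[-0.7,-2,1,0,0,-0.13,4],[-0.7,-3,0,0,0,-0.14,4],[-0.7,-3,0,0,0,-0.14,4]],
  ],
)

```text
time_s: 17.45
position: [509.2, -36.6, 184.9]
tcp_rot: [[0.003, 0.911, -0.412], [0.0, -0.412, -0.911], [-1.0, 0.002, -0.001]]
force: [-0.0, -0.5, -0.1]
grip_width: 40.1
```

Emit:
play_rows(
  increments=[
    [[-0.7,-3,0,0,0,-0.14,4],[-0.7,-2,0,0,0,-0.14,4],[-0.7,-1.5,0,0,0,-0.14,4],[-0.7,-1.5,0,0,0,-0.14,4],[0,-1,0,0,0,-0.14,4],[0,0,0,0,0,-0.14,4],[0,0,0,0,0,-0.14,4],[0,0,0,0,0,-0.14,4]],
  ],
)

```text
time_s: 18.25
position: [480.9, -126.3, 184.2]
tcp_rot: [[0.001, 0.025, -1.0], [0.0, -1.0, -0.025], [-1.0, -0.0, -0.001]]
force: [-0.3, 0.4, 0.3]
grip_width: 40.2
```

Emit:
play_rows(
  increments=[
    [[0,0,0,0,0,-0.04,4],[0,0,0,0,0,0,4],[0,0,0,0,0,0,4],[0,0,0,0,0,0,4]],
  ],
)

```text
time_s: 18.65
position: [480.8, -126.0, 183.8]
tcp_rot: [[0.0, -0.008, -1.0], [0.0, -1.0, 0.008], [-1.0, -0.0, -0.0]]
force: [0.2, 0.1, -1.0]
grip_width: 40.2
```

```bash
python3 - <<'E'
from h import *
s=st(); np.save('T14.npy',camT('wrist',s)); snap('wrist','w14.png'); 
E
```

```text
18.65 [ 480.8 -126.   183.8] [[0.0, -0.008, -1.0], [0.0, -1.0, 0.008], [-1.0, -0.0, -0.0]] F [ 0.2  0.1 -1. ] g 40.2
```

View pics/w14.png

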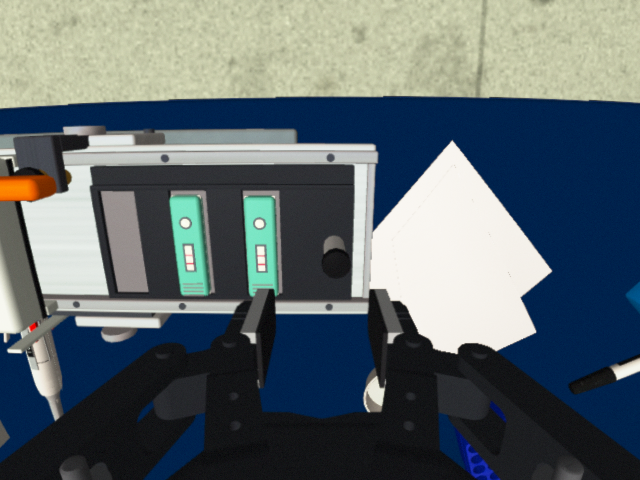

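```bash
python3 - <<'E'
from h import *
T=np.load('T14.npy'); print(onz('wrist',(335.5,263),118,T))
E
```

```text
[ 480.6398188  -134.39225503  118.        ]
```

Emit:
play_rows(
  increments=[
    [[0,-0.5,-1,0,0,0,3.6],[0,-0.3,-2.5,0,0,0,3.6],[0,0,-3,0,0,0,3.6],[0,0,-1.3,0,0,0,3.6],[0,0,0,0,0,0,3.6],[0,0,0,0,0,0,1],[0,0,0,0,0,0,1],[0,0,0,0,0,0,1]],
  ],
  force=30,
)

```text
time_s: 19.5
position: [481.2, -134.3, 106.4]
tcp_rot: [[0.002, -0.009, -1.0], [-0.001, -1.0, 0.009], [-1.0, 0.001, -0.002]]
force: [0.2, -1.1, -2.5]
grip_width: 12.6
```

Emit:
play_rows(
  increments=[
    [[0,0,0,0,0,0,1],[0,0,0,0,0,0,1]],
  ],
)

```text
time_s: 19.7
position: [481.2, -134.3, 106.3]
tcp_rot: [[0.002, -0.009, -1.0], [-0.0, -1.0, 0.009], [-1.0, 0.0, -0.002]]
force: [-0.4, -0.3, 2.8]
grip_width: 12.5
```

```bash
python3 - <<'E'
from h import *
s=st(); np.save('T15.npy',camT('wrist',s)); snap('wrist','w15.png'); 
E
```

```text
19.7 [ 481.2 -134.3  106.3] [[0.002, -0.009, -1.0], [-0.0, -1.0, 0.009], [-1.0, 0.0, -0.002]] F [-0.4 -0.3  2.8] g 12.5
```

View pics/w15.png

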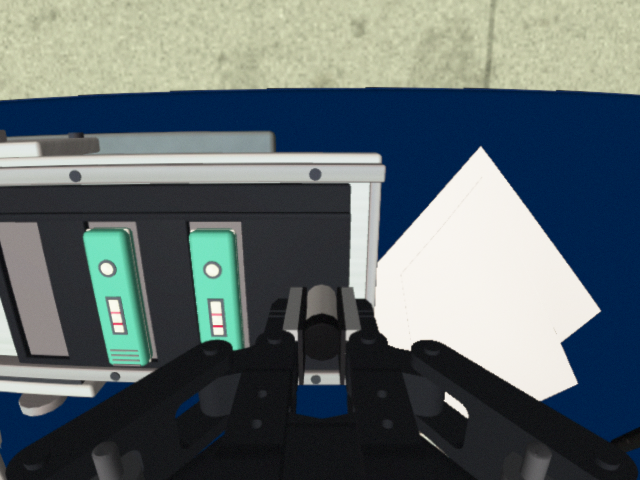

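Emit:
play_rows(
  increments=[
    [[0.01,1,0,0,0,0,1],[0.02,2,0,0,0,0,1],[0.03,2.2,0,0,0,0,1],[0.02,2.2,0,0,0,0,1],[0.03,2.2,0,0,0,0,1],[0.02,2.2,0,0,0,0,1],[0.02,2,0,0,0,0,1],[0.02,1,0,0,0,0,1]],
  ],
)

```text
time_s: 20.55
position: [484.1, 14.3, 107.1]
tcp_rot: [[0.004, -0.009, -1.0], [-0.001, -1.0, 0.009], [-1.0, 0.001, -0.004]]
force: [1.0, -6.8, 12.9]
grip_width: 12.9
```

Emit:
play_rows(
  increments=[
    [[0,0,0,0,0,0,1],[0,0,0,0,0,0,1],[0,0,0,0,0,0,1]],
  ],
)

```text
time_s: 20.85
position: [484.2, 15.7, 107.1]
tcp_rot: [[0.004, -0.008, -1.0], [0.001, -1.0, 0.008], [-1.0, -0.002, -0.004]]
force: [1.0, 0.2, 12.3]
grip_width: 13.3
```

```bash
python3 - <<'E'
from h import *
s=st(); np.save('T16.npy',camT('wrist',s)); snap('wrist','w16.png'); snap('scene','s16.png'); crop('s16.png',(220,160,420,310),4,'s16c.png')
E
```

```text
20.85 [484.2  15.7 107.1] [[0.004, -0.008, -1.0], [0.001, -1.0, 0.008], [-1.0, -0.002, -0.004]] F [ 1.   0.2 12.3] g 13.3
```

View pics/w16.png

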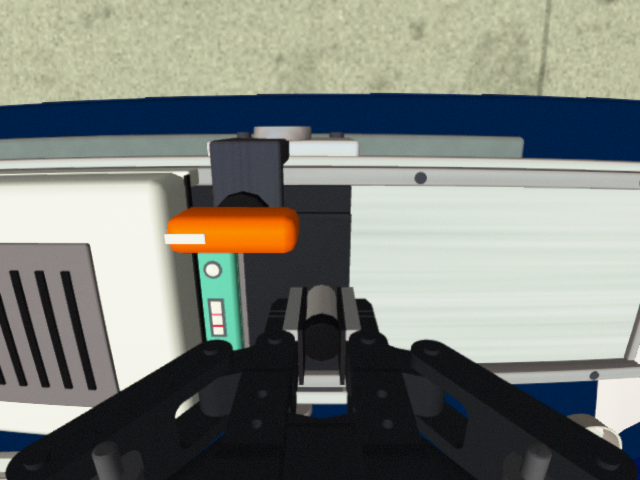

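View pics/s16c.png

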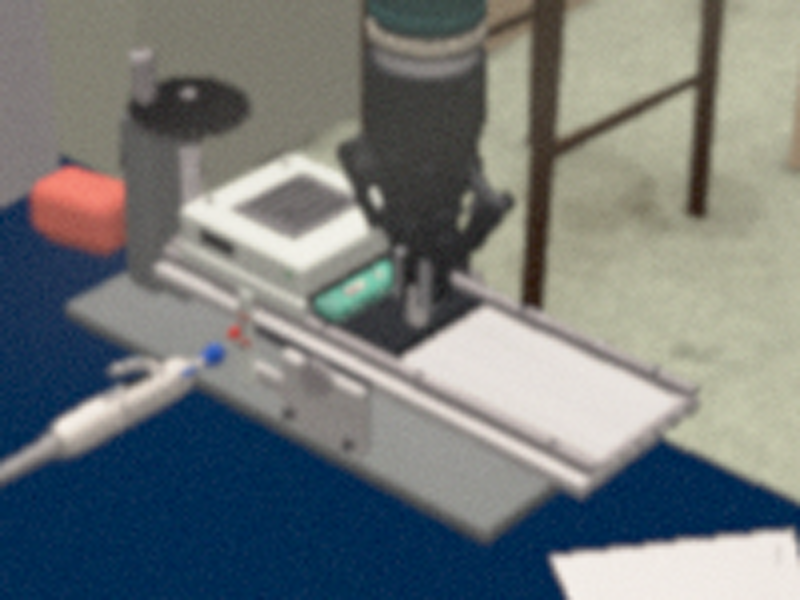

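Emit:
play_rows(
  increments=[
    [[0,0,0,0,0,0,2.2],[0,0.3,0,0,0,0,2.2],[0.01,0.5,0,0,0,0,2.2],[0,0.5,0,0,0,0,2.2],[0,0.3,0,0,0,0,2.2],[0,0,0,0,0,0,2.2],[0,0,0,0,0,0,2.2]],
  ],
)

```text
time_s: 21.65
position: [482.3, 30.6, 105.4]
tcp_rot: [[-0.0, -0.009, -1.0], [0.0, -1.0, 0.009], [-1.0, -0.0, 0.0]]
force: [0.2, -0.3, 0.5]
grip_width: 21.8
```

Emit:
play_rows(
  increments=[
    [[0,0.2,0,0,0,0,2.2],[0,0.2,0,0,0,0,2.2],[0,0,0,0,0,0,2.2],[0,0,0,0,0,0,2.2]],
  ],
)

```text
time_s: 22.05
position: [482.3, 34.2, 105.5]
tcp_rot: [[-0.0, -0.009, -1.0], [0.0, -1.0, 0.009], [-1.0, -0.0, 0.0]]
force: [-0.6, -0.8, -0.4]
grip_width: 22.3
```

Emit:
play_rows(
  increments=[
    [[0,0.2,0,0,0,0,2.2],[0,0,0,0,0,0,2.2],[0,0,0,0,0,0,2.2]],
  ],
)

```text
time_s: 22.35
position: [482.4, 35.6, 105.5]
tcp_rot: [[-0.0, -0.01, -1.0], [-0.0, -1.0, 0.01], [-1.0, 0.0, 0.0]]
force: [-0.5, -3.0, -1.1]
grip_width: 21.8
```

Emit:
play_rows(
  increments=[
    [[0,0.2,0,0,0,0,2.2],[0,0,0,0,0,0,2.2],[0,0,0,0,0,0,2.2]],
  ],
)

```text
time_s: 22.65
position: [482.4, 35.7, 105.6]
tcp_rot: [[0.0, -0.011, -1.0], [-0.002, -1.0, 0.011], [-1.0, 0.002, -0.0]]
force: [-0.2, -6.1, -0.9]
grip_width: 22.0
```

Emit:
play_rows(
  increments=[
    [[0,0.2,0,0,0,0,2.2],[0,0,0,0,0,0,2.2],[0,0,0,0,0,0,2.2],[0,0,0,0,0,0,2.2]],
  ],
)

```text
time_s: 23.05
position: [482.4, 35.9, 105.6]
tcp_rot: [[0.0, -0.013, -1.0], [-0.004, -1.0, 0.013], [-1.0, 0.004, -0.001]]
force: [0.3, -10.0, -0.4]
grip_width: 22.1
```

```bash
python3 - <<'E'
from h import *
s=st(); np.save('T17.npy',camT('wrist',s)); snap('wrist','w17.png')
E
```

```text
23.05 [482.4  35.9 105.6] [[0.0, -0.013, -1.0], [-0.004, -1.0, 0.013], [-1.0, 0.004, -0.001]] F [  0.3 -10.   -0.4] g 22.1
```

View pics/w17.png

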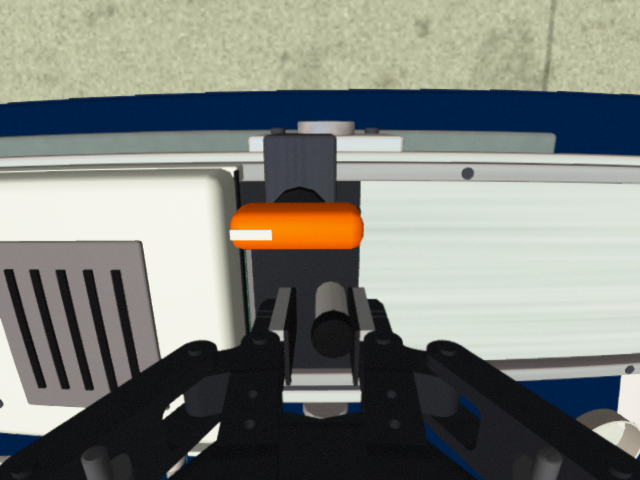

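Emit:
play_rows(
  increments=[
    [[0,-0.4,0,0,0,0,2.2],[0,-0.3,0,0,0,0,3.0],[0,0,1,0,0,0,3.0],[0,0,3,0,0,0,3.0],[0,0,4,0,0,0,3.4],[0.5,0,0,0,0,0.13,3.4],[0.8,0.2,0,0,0,0.14,3.4],[0.8,0.2,0,0,0,0.14,3.4]],
  ],
)

```text
time_s: 23.9
position: [503.9, 38.2, 187.0]
tcp_rot: [[0.002, 0.397, -0.918], [0.001, -0.918, -0.397], [-1.0, -0.0, -0.002]]
force: [-0.0, -0.1, -0.2]
grip_width: 34.2
```

Emit:
play_rows(
  increments=[
    [[0.8,0.2,0,0,0,0.14,3.4],[0.8,0.2,0,0,0,0.14,3.4],[0.6,0.2,0,0,0,0.14,3.4],[0.3,0.2,0,0,0,0.14,3.4],[0,0,0,0,0,0.14,3.4],[0,0,0,0,0,0.14,3.4],[0,0,0,0,0,0.14,3.4],[0,0,0,0,0,0.14,3.4]],
  ],
)

```text
time_s: 24.7
position: [528.4, 46.0, 186.5]
tcp_rot: [[0.001, 0.999, -0.043], [0.0, -0.043, -0.999], [-1.0, 0.001, -0.0]]
force: [0.3, 0.4, -0.2]
grip_width: 33.9
```

Emit:
play_rows(
  increments=[
    [[0,0,0,0,0,0.04,3.4],[0,0,0,0,0,0,3.4],[0,0,0,0,0,0,3.4],[0,0,0,0,0,0,3.4]],
  ],
)

```text
time_s: 25.1
position: [528.4, 45.4, 185.9]
tcp_rot: [[0.0, 1.0, -0.01], [-0.0, -0.01, -1.0], [-1.0, 0.0, 0.0]]
force: [0.3, 1.8, -0.7]
grip_width: 34.2
```

```bash
python3 - <<'E'
from h import *
s=st(); print(np.arctan2(s['tcp_rot'][1][1],s['tcp_rot'][0][1])); np.save('T18.npy',camT('wrist',s)); snap('wrist','w18.png'); snap('top','t18.png'); crop('t18.png',(180,190,380,340),4,'t18c.png')
T=np.load('T17.npy'); print(onz('wrist',(359,260),79.5,T))
E
```

```text
25.1 [528.4  45.4 185.9] [[0.0, 1.0, -0.01], [-0.0, -0.01, -1.0], [-1.0, 0.0, 0.0]] F [ 0.3  1.8 -0.7] g 34.2
-0.01009018607564384
[498.88280544  18.17414531  79.5       ]
```

View pics/w18.png

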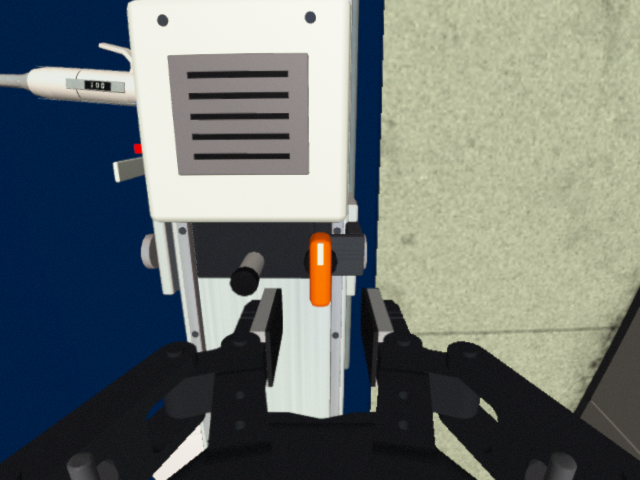

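Emit:
play_rows(
  increments=[
    [[0,0,-1.5,0,0,0,3.4],[0,0,-2,0,0,0,3.4],[0,0,-1.4,0,0,0,3.4],[0,0,-0.2,0,0,0,3.4],[0,0,0,0,0,0,3.4],[0,0,0,0,0,0,0.8],[0,0,0,0,0,0,0.8],[0,0,0,0,0,0,0.8]],
  ],
  force=60,
)

```text
time_s: 26.0
position: [527.9, 45.1, 135.5]
tcp_rot: [[-0.001, 1.0, -0.01], [-0.0, -0.01, -1.0], [-1.0, -0.001, 0.0]]
force: [-3.6, -0.2, 5.1]
grip_width: 10.5
```

Emit:
play_rows(
  increments=[
    [[0,0,0,0,0,0,0.8],[0,0,0,0,0,-0.05,0.8],[0,0,0,0,0,-0.1,0.8],[0,0,0,0,0,-0.12,0.8],[0,0,0,0,0,-0.12,0.8],[0,0,0,0,0,-0.12,0.8],[0,0,0,0,0,-0.12,0.8],[0,0,0,0,0,-0.12,0.8]],
  ],
)

```text
time_s: 26.8
position: [529.3, 44.5, 135.5]
tcp_rot: [[0.002, 0.722, -0.692], [-0.0, -0.692, -0.722], [-1.0, 0.002, -0.001]]
force: [-0.9, -0.6, 2.8]
grip_width: 9.9
```

Emit:
play_rows(
  increments=[
    [[0,0,0,0,0,-0.12,0.8],[0,0,0,0,0,-0.12,0.8],[0,0,0,0,0,-0.12,0.8],[0,0,0,0,0,-0.1,0.8],[0,0,0,0,0,-0.1,0.8],[0,0,0,0,0,-0.05,0.8],[0,0,0,0,0,0,0.8]],
  ],
)

```text
time_s: 27.5
position: [529.9, 43.5, 135.5]
tcp_rot: [[0.004, 0.199, -0.98], [-0.002, -0.98, -0.199], [-1.0, 0.002, -0.003]]
force: [1.2, -4.5, 3.4]
grip_width: 10.3
```

```bash
python3 - <<'E'
from h import *
s=st(); print(np.arctan2(s['tcp_rot'][1][1],s['tcp_rot'][0][1])+0.0115,np.round(s['ft_torque'],2),s['joint_torque']); snap('wrist','w19.png')
E
```

```text
27.5 [529.9  43.5 135.5] [[0.004, 0.199, -0.98], [-0.002, -0.98, -0.199], [-1.0, 0.002, -0.003]] F [ 1.2 -4.5  3.4] g 10.3
-1.359291907525604 [-0.95 -0.05 -0.06] [ -2.47206174 -40.34094572   0.56772519 -10.74311882  -0.62052157
   0.20883529  -0.10454923]
```

View pics/w19.png

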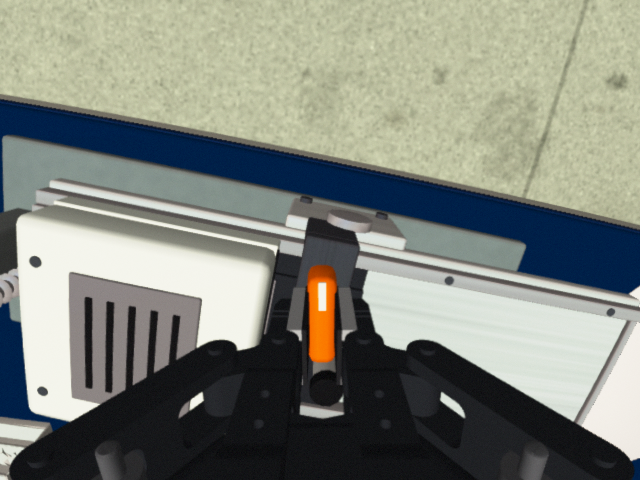

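Emit:
play_rows(
  increments=[
    [[0,0,0,0,0,-0.04,0.8],[0,0,0,0,0,-0.03,0.8],[0,0,0,0,0,-0.03,0.8],[0,0,0,0,0,0,0.8],[0,0,0,0,0,0,0.8]],
  ],
)

```text
time_s: 28.05
position: [529.9, 43.3, 135.5]
tcp_rot: [[0.003, 0.105, -0.994], [-0.002, -0.994, -0.105], [-1.0, 0.003, -0.003]]
force: [0.4, -6.8, 6.1]
grip_width: 10.0
```

```bash
python3 - <<'E'
from h import *
s=st(); print(np.arctan2(s['tcp_rot'][1][1],s['tcp_rot'][0][1])+0.0115,np.round(s['ft_torque'],2),s['joint_torque'])
E
```

```text
28.05 [529.9  43.3 135.5] [[0.003, 0.105, -0.994], [-0.002, -0.994, -0.105], [-1.0, 0.003, -0.003]] F [ 0.4 -6.8  6.1] g 10.0
-1.4538183799467004 [-1.36 -0.15  0.85] [ -2.40655728 -39.24746633   0.41737712 -10.22391111  -1.66718043
   0.36840303  -0.90927947]
```

Emit:
play_rows(
  increments=[
    [[0,0,0,0,0,0,3.4],[0,0,0,0,0,0,3.4],[0,0,0,0,0,0,3.4],[0,0,1,0,0,0,3.4],[0,0,4,0,0,0,3.4],[-1,0,3,0,0,0,3.4],[-2,0,0,0,0,0,3.4],[-2,0,0,0,0,0,3.4]],
  ],
)

```text
time_s: 28.85
position: [478.8, 45.5, 216.3]
tcp_rot: [[0.003, 0.101, -0.995], [0.001, -0.995, -0.101], [-1.0, -0.001, -0.003]]
force: [-0.5, 0.8, 0.5]
grip_width: 34.1
```

Emit:
play_rows(
  increments=[
    [[0,1,1,0,0,-0.1,3.4],[0,2,2,0,0,0,3.4],[0,3,2,0,0,0,3.4],[0,3,0,0,0,0,3.4],[0,0,0,0,0,0,3.4],[0,0,0,0,0,0,3.4],[0,0,0,0,0,0,3.4]],
  ],
)

```text
time_s: 29.55
position: [477.9, 134.0, 264.5]
tcp_rot: [[-0.001, -0.0, -1.0], [-0.001, -1.0, 0.0], [-1.0, 0.001, 0.001]]
force: [0.7, -0.6, 0.3]
grip_width: 34.3
```

```bash
python3 - <<'E'
from h import *
s=st(); print(s['q']); np.save('T20.npy',camT('wrist',s)); snap('wrist','w20.png'); snap('top','t20.png'); crop('t20.png',(180,190,380,340),4,'t20c.png'); snap('scene','s20.png'); crop('s20.png',(220,160,420,310),4,'s20c.png')
E
```

```text
29.55 [477.9 134.  264.5] [[-0.001, -0.0, -1.0], [-0.001, -1.0, 0.0], [-1.0, 0.001, 0.001]] F [ 0.7 -0.6  0.3] g 34.3
[-0.64815648  0.29188075  0.35270264  2.10646002 -0.14338345  0.76638075
 -1.77661604]
```

View pics/w20.png

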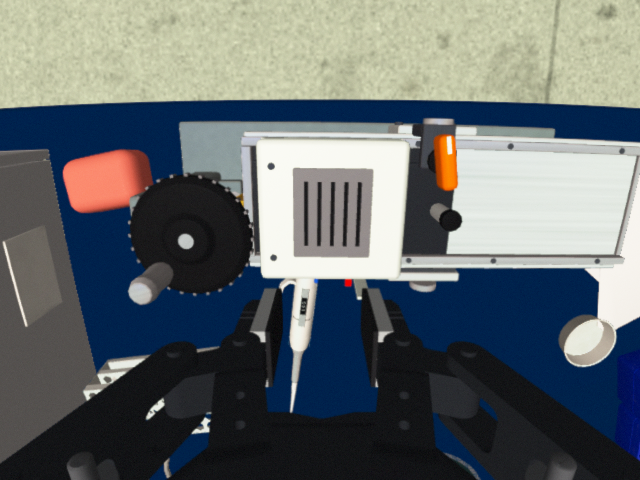

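View pics/s20c.png

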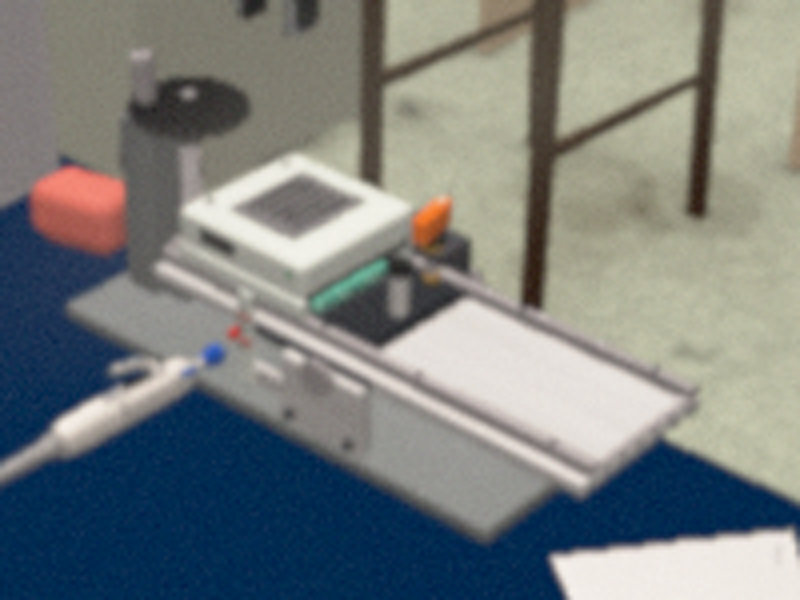

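```bash
python3 - <<'E'
from h import *
T=np.load('T20.npy')
crop('w20.png',(100,150,280,320),4,'w20c.png')
print('boss',onz('wrist',(186,241),172,T),'handle',onz('wrist',(141,293),205,T))
print('box base', onz('top',(177,240),0),onz('top',(165,370),0), onz('top',(155,185),400))
print(onz('wrist',(98,380),0,T),onz('wrist',(50,160),0,T))
E
```

```text
boss [482.46459425 220.57753199 172.        ] handle [461.46454904 237.92479295 205.        ]
box base [4.29481636e+02 4.22180302e+02 2.27373675e-13] [  7.4296042  425.72294033   0.        ] [493.88871999 366.9076121  400.        ]
[2.31450245e+02 4.33657954e+02 5.68434189e-14] [521.40430238 433.48897414   0.        ]
```

View pics/w20c.png

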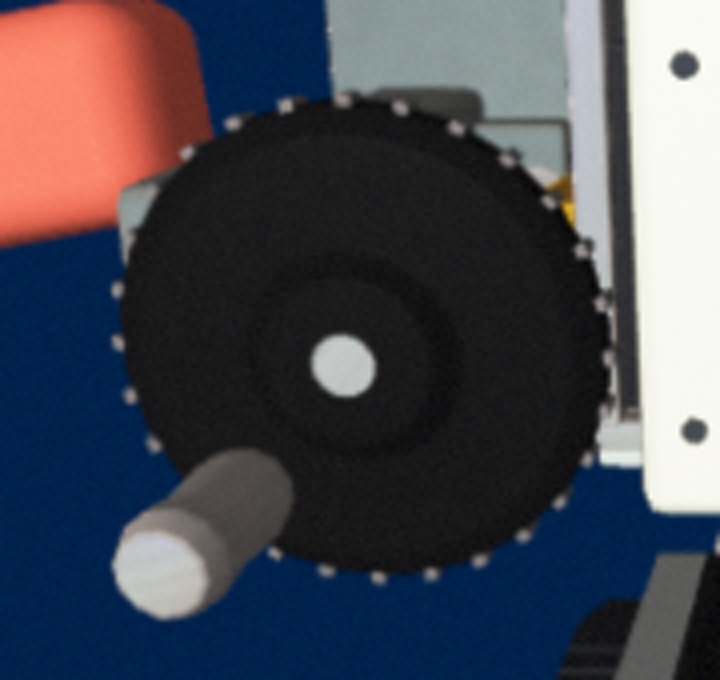

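View pics/t20.png

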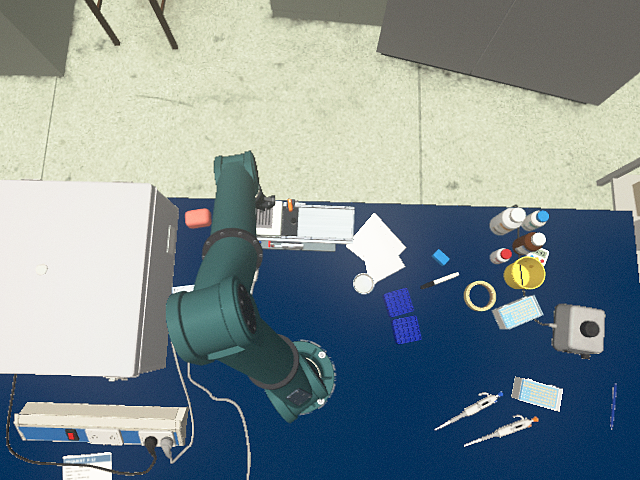

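Emit:
play_rows(
  increments=[
    [[-0.2,1,0,0,0,0,4],[-0.3,2,0,0,0,0,4],[-0.3,2.5,0,0,0,0,4],[-0.3,2.5,-1,0,0,0,4],[-0.3,1.5,-1,0,0,0,4],[-0.3,1,0,0,0,0,4],[0,0,0,0,0,0,4],[0,0,0,0,0,0,4]],
  ],
)

```text
time_s: 30.5
position: [461.6, 239.1, 244.7]
tcp_rot: [[0.0, 0.0, -1.0], [-0.001, -1.0, -0.0], [-1.0, 0.001, -0.0]]
force: [0.0, -0.2, -0.7]
grip_width: 40.0
```

Emit:
play_rows(
  increments=[
    [[0,0,0,0,0,0,4],[0,0,0,0,0,0,4],[0,0,0,0,0,0,4]],
  ],
)

```text
time_s: 30.8
position: [461.7, 239.3, 244.9]
tcp_rot: [[0.0, -0.001, -1.0], [0.0, -1.0, 0.001], [-1.0, -0.0, -0.0]]
force: [-0.1, -0.7, -0.4]
grip_width: 40.5
```

```bash
python3 - <<'E'
from h import *
s=st(); print(s['q']); np.save('T21.npy',camT('wrist',s)); snap('wrist','w21.png')
E
```

```text
30.8 [461.7 239.3 244.9] [[0.0, -0.001, -1.0], [0.0, -1.0, 0.001], [-1.0, -0.0, -0.0]] F [-0.1 -0.7 -0.4] g 40.5
[-0.80929951  0.34763185  0.31301836  2.07823604 -0.15657607  0.73706481
 -1.96899581]
```

View pics/w21.png

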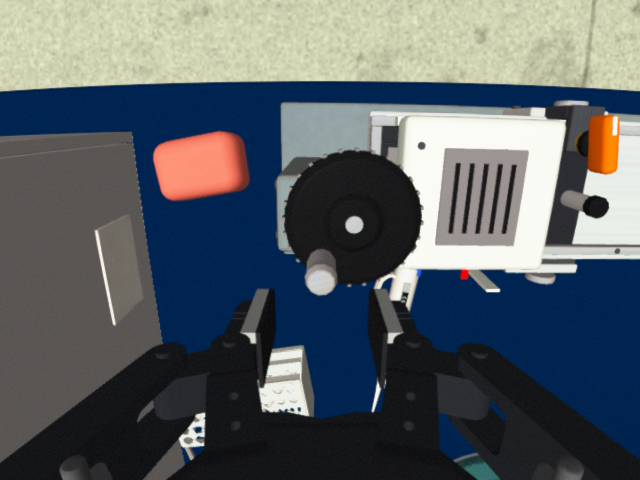

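```bash
python3 - <<'E'
from h import *
T=np.load('T21.npy'); b=onz('wrist',(354.5,225),172,T); h=onz('wrist',(320.5,280.5),205,T); print(b,h,h-b,np.hypot(*(h-b)[:2]))
E
```

```text
[482.19942698 219.96382403 172.        ] [462.31851317 239.36352497 205.        ] [-19.88091381  19.39970094  33.        ] 27.777673239589298
```

Emit:
play_rows(
  increments=[
    [[0,0,-1,0,0,0,4],[0,0,-2,0,0,0,4],[0,0,-2,0,0,0,4],[0,0,-0.4,0,0,0,4],[0,0,0,0,0,0,4],[0,0,0,0,0,0,1.2],[0,0,0,0,0,0,1.2],[0,0,0,0,0,0,1.2]],
  ],
  force=40,
)

```text
time_s: 31.65
position: [462.2, 240.1, 191.4]
tcp_rot: [[0.002, 0.001, -1.0], [0.001, -1.0, -0.001], [-1.0, -0.001, -0.002]]
force: [0.1, -0.8, 1.8]
grip_width: 14.8
```

Emit:
play_rows(
  increments=[
    [[0,0,0,0,0,0,1.2],[0,0,0,0,0,0,1.2]],
  ],
)

```text
time_s: 31.85
position: [462.2, 240.2, 191.4]
tcp_rot: [[0.002, 0.001, -1.0], [0.001, -1.0, -0.001], [-1.0, -0.001, -0.002]]
force: [0.4, -0.0, 5.1]
grip_width: 14.8
```

```bash
python3 - <<'E'
from h import *
s=st(); np.save('T22.npy',camT('wrist',s)); snap('wrist','w22.png')
E
```

```text
31.85 [462.2 240.2 191.4] [[0.002, 0.001, -1.0], [0.001, -1.0, -0.001], [-1.0, -0.001, -0.002]] F [ 0.4 -0.   5.1] g 14.8
```

View pics/w22.png

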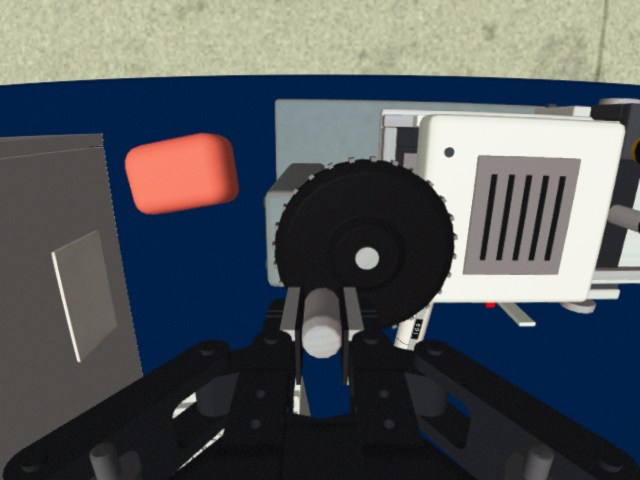

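Emit:
play_rows(
  increments=[
    [[0.94,0.63,0,0,0,0,1.2],[1.11,0.22,0,0,0,0,1.2],[1.11,-0.22,0,0,0,0,1.2],[0.94,-0.63,0,0,0,0,1.2],[0,0,0,0,0,0,1.2],[0,0,0,0,0,0,1.2]],
  ],
)

```text
time_s: 32.5
position: [504.3, 241.1, 191.4]
tcp_rot: [[0.004, 0.001, -1.0], [0.002, -1.0, -0.001], [-1.0, -0.002, -0.004]]
force: [3.3, 1.8, 4.2]
grip_width: 14.8
```

```bash
python3 - <<'E'
from h import *
s=st(); np.save('T23.npy',camT('wrist',s)); snap('wrist','w23.png')
E
```

```text
32.5 [504.3 241.1 191.4] [[0.004, 0.001, -1.0], [0.002, -1.0, -0.001], [-1.0, -0.002, -0.004]] F [3.3 1.8 4.2] g 14.8
```

View pics/w23.png

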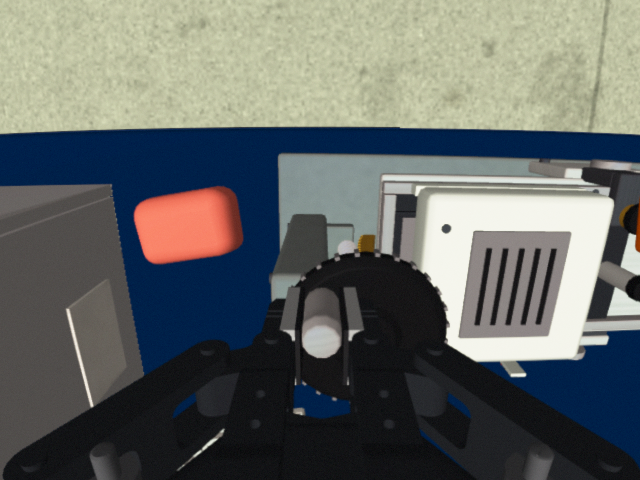

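Emit:
play_rows(
  increments=[
    [[0.63,-0.94,0,0,0,0,1.2],[0.22,-1.11,0,0,0,0,1.2],[-0.22,-1.11,0,0,0,0,1.2],[-0.63,-0.94,0,0,0,0,1.2],[-0.94,-0.63,0,0,0,0,1.2],[-1.11,-0.22,0,0,0,0,1.2],[-1.11,0.22,0,0,0,0,1.2],[-0.94,0.63,0,0,0,0,1.2]],
  ],
)

```text
time_s: 33.35
position: [462.7, 200.5, 191.4]
tcp_rot: [[0.005, 0.001, -1.0], [0.003, -1.0, -0.001], [-1.0, -0.003, -0.005]]
force: [6.9, 4.7, 0.2]
grip_width: 14.3
```

Emit:
play_rows(
  increments=[
    [[0,0,0,0,0,0,1.2],[0,0,0,0,0,0,1.2]],
  ],
)

```text
time_s: 33.55
position: [462.2, 201.1, 191.4]
tcp_rot: [[0.004, 0.003, -1.0], [0.003, -1.0, -0.003], [-1.0, -0.003, -0.004]]
force: [3.8, 4.3, 4.8]
grip_width: 14.8
```

Emit:
play_rows(
  increments=[
    [[-0.6,0.96,0,0,0,0,1.2],[-0.2,1.12,0,0,0,0,1.2],[0.22,1.11,0,0,0,0,1.2],[0.63,0.94,0,0,0,0,1.2],[0.94,0.63,0,0,0,0,1.2],[1.11,0.22,0,0,0,0,1.2],[1.11,-0.22,0,0,0,0,1.2],[0.94,-0.63,0,0,0,0,1.2]],
  ],
)

```text
time_s: 34.35
position: [502.4, 242.9, 191.3]
tcp_rot: [[-0.0, 0.003, -1.0], [0.003, -1.0, -0.003], [-1.0, -0.003, 0.0]]
force: [0.4, 3.3, 8.9]
grip_width: 14.8
```

Emit:
play_rows(
  increments=[
    [[0.63,-0.94,0,0,0,0,1.2],[0.22,-1.11,0,0,0,0,1.2],[-0.22,-1.11,0,0,0,0,1.2],[-0.63,-0.94,0,0,0,0,1.2],[-0.94,-0.63,0,0,0,0,1.2],[-1.11,-0.22,0,0,0,0,1.2],[-1.11,0.22,0,0,0,0,1.2],[-0.94,0.63,0,0,0,0,1.2]],
  ],
)

```text
time_s: 35.15
position: [462.8, 200.3, 191.4]
tcp_rot: [[0.004, 0.0, -1.0], [0.003, -1.0, -0.0], [-1.0, -0.003, -0.004]]
force: [6.8, 4.2, 1.7]
grip_width: 14.6
```

Tracking well (1.75 turns so far). Continuing.

Emit:
play_rows(
  increments=[
    [[-0.62,0.95,0,0,0,0,1.2],[-0.21,1.11,0,0,0,0,1.2],[0.22,1.11,0,0,0,0,1.2],[0.63,0.94,0,0,0,0,1.2],[0.94,0.63,0,0,0,0,1.2],[1.11,0.22,0,0,0,0,1.2],[1.11,-0.22,0,0,0,0,1.2],[0.94,-0.63,0,0,0,0,1.2]],
  ],
)

```text
time_s: 35.95
position: [502.5, 242.9, 191.3]
tcp_rot: [[-0.001, 0.003, -1.0], [0.003, -1.0, -0.003], [-1.0, -0.003, 0.001]]
force: [-0.6, 3.4, 9.5]
grip_width: 14.8
```

Emit:
play_rows(
  increments=[
    [[0.63,-0.94,0,0,0,0,1.2],[0.22,-1.11,0,0,0,0,1.2],[-0.22,-1.11,0,0,0,0,1.2],[-0.63,-0.94,0,0,0,0,1.2],[-0.94,-0.63,0,0,0,0,1.2],[-1.11,-0.22,0,0,0,0,1.2],[-1.11,0.22,0,0,0,0,1.2],[-0.94,0.63,0,0,0,0,1.2]],
  ],
)

```text
time_s: 36.75
position: [462.9, 200.3, 191.4]
tcp_rot: [[0.004, 0.0, -1.0], [0.002, -1.0, -0.0], [-1.0, -0.002, -0.004]]
force: [6.7, 4.2, 2.2]
grip_width: 14.5
```

```bash
python3 - <<'E'
from h import *
s=st(); snap('scene','s24.png'); crop('s24.png',(220,160,420,310),4,'s24c.png'); snap('wrist','w24.png')
E
```

```text
36.75 [462.9 200.3 191.4] [[0.004, 0.0, -1.0], [0.002, -1.0, -0.0], [-1.0, -0.002, -0.004]] F [6.7 4.2 2.2] g 14.5
```

View pics/s24c.png

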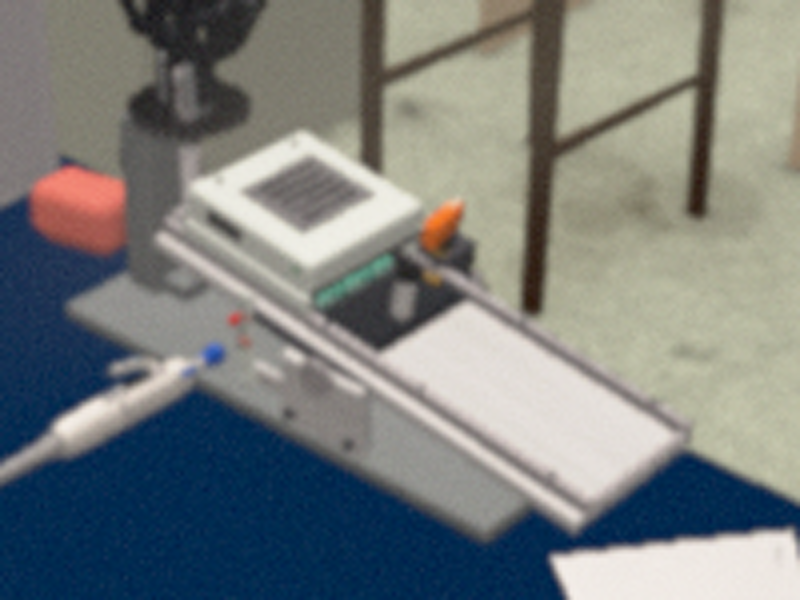

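View pics/w24.png

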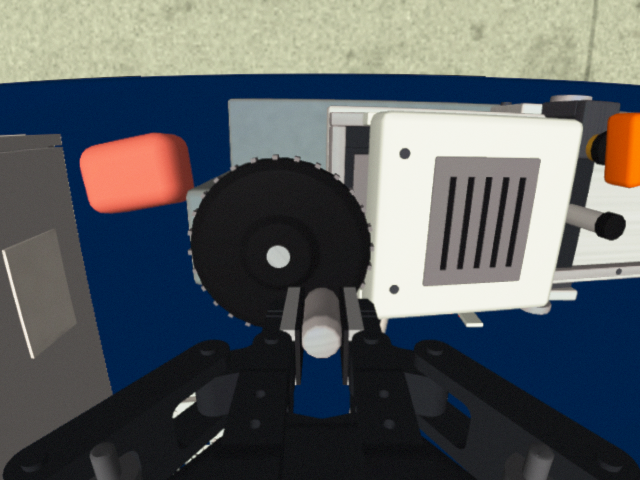

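Emit:
play_rows(
  increments=[
    [[-0.62,0.95,0,0,0,0,1.2],[-0.21,1.11,0,0,0,0,1.2],[0.22,1.11,0,0,0,0,1.2],[0.63,0.94,0,0,0,0,1.2],[0.94,0.63,0,0,0,0,1.2],[1.11,0.22,0,0,0,0,1.2],[1.11,-0.22,0,0,0,0,1.2],[0.94,-0.63,0,0,0,0,1.2]],
  ],
)

```text
time_s: 37.65
position: [502.5, 242.9, 191.3]
tcp_rot: [[-0.001, 0.003, -1.0], [0.003, -1.0, -0.003], [-1.0, -0.003, 0.001]]
force: [0.7, 2.8, 9.8]
grip_width: 14.7
```

Emit:
play_rows(
  increments=[
    [[0.63,-0.94,0,0,0,0,1.2],[0.22,-1.11,0,0,0,0,1.2],[-0.22,-1.11,0,0,0,0,1.2],[-0.63,-0.94,0,0,0,0,1.2],[-0.94,-0.63,0,0,0,0,1.2],[-1.11,-0.22,0,0,0,0,1.2],[-1.11,0.22,0,0,0,0,1.2],[-0.94,0.63,0,0,0,0,1.2]],
  ],
)

```text
time_s: 38.45
position: [462.9, 200.4, 191.3]
tcp_rot: [[0.003, 0.0, -1.0], [0.002, -1.0, -0.0], [-1.0, -0.002, -0.003]]
force: [5.1, 4.2, 4.1]
grip_width: 14.9
```

Emit:
play_rows(
  increments=[
    [[-0.62,0.95,0,0,0,0,1.2],[-0.21,1.11,0,0,0,0,1.2],[0.22,1.11,0,0,0,0,1.2],[0.63,0.94,0,0,0,0,1.2],[0,0,0,0,0,0,1.2],[0,0,0,0,0,0,1.2],[0,0,0,0,0,0,1.2]],
  ],
)

```text
time_s: 39.15
position: [462.2, 240.3, 191.3]
tcp_rot: [[-0.0, 0.001, -1.0], [-0.0, -1.0, -0.001], [-1.0, 0.0, 0.0]]
force: [0.8, 0.0, 9.8]
grip_width: 14.8
```

```bash
python3 - <<'E'
from h import *
s=st(); snap('scene','s25.png'); crop('s25.png',(220,160,420,310),4,'s25c.png'); crop('s25.png',(260,220,320,265),12,'s25d.png'); crop('s20.png',(260,220,320,265),12,'s20d.png')
E
```

```text
39.15 [462.2 240.3 191.3] [[-0.0, 0.001, -1.0], [-0.0, -1.0, -0.001], [-1.0, 0.0, 0.0]] F [0.8 0.  9.8] g 14.8
```

View pics/s25d.png

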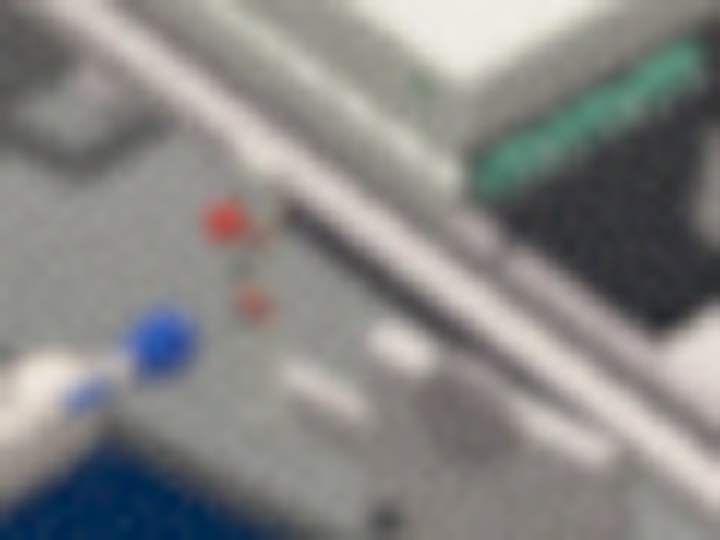

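View pics/s20d.png

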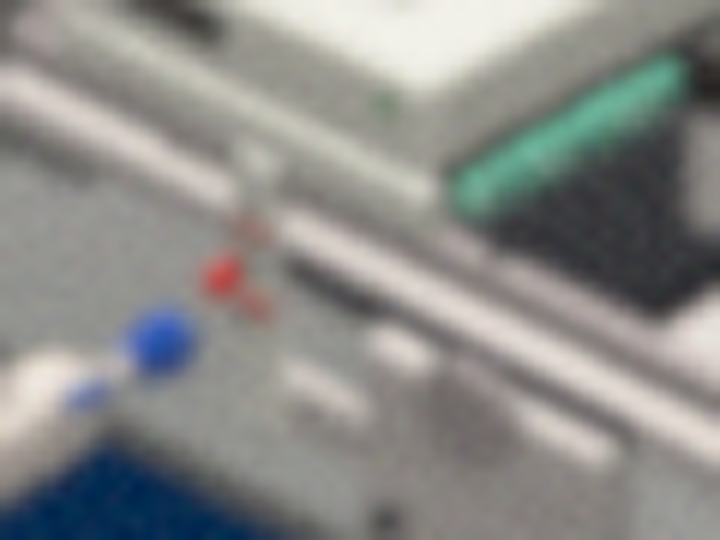

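Emit:
play_rows(
  increments=[
    [[0,0,0,0,0,0,4],[0,0,0,0,0,0,4],[0,0,0,0,0,0,4],[0,0,1,0,0,0,4],[0,0,3,0,0,0,4],[0,0,3,0,0,0,4],[0,-1,3,0,0,0.1,4],[0,-2,0,0,0,0.14,4]],
  ],
)

```text
time_s: 40.0
position: [464.7, 212.9, 294.9]
tcp_rot: [[0.007, 0.246, -0.969], [0.005, -0.969, -0.246], [-1.0, -0.003, -0.008]]
force: [0.5, -0.8, -1.1]
grip_width: 40.0
```

Emit:
play_rows(
  increments=[
    [[0,-2,0,0,0,0.14,4],[0,-2,0,0,0,0.14,4],[0,-2,0,0,0,0.14,4],[0,-2,0,0,0,0.14,4],[0,-1,0,0,0,0.14,4],[0,0,0,0,0,0.14,4],[0,0,0,0,0,0.14,4],[0,0,0,0,0,0.14,4]],
  ],
)

```text
time_s: 40.8
position: [462.0, 120.1, 290.9]
tcp_rot: [[-0.001, 0.979, -0.203], [-0.0, -0.203, -0.979], [-1.0, -0.001, 0.001]]
force: [-0.9, -0.5, 0.2]
grip_width: 40.2
```

Emit:
play_rows(
  increments=[
    [[0,0,0,0,0,0.14,4],[0,0,0,0,0,0.14,4],[0,0,0,0,0,0.14,4],[0,0,0,0,0,0.14,4],[0,0,0,0,0,0.14,4],[0,0,0,0,0,0.14,4],[0,0,0,0,0,0.14,4],[0,0,0,0,0,0.14,4]],
  ],
)

```text
time_s: 41.6
position: [462.0, 120.2, 290.9]
tcp_rot: [[-0.001, 0.609, 0.793], [-0.001, 0.793, -0.609], [-1.0, -0.001, -0.0]]
force: [0.1, -0.2, 0.2]
grip_width: 40.2
```

Emit:
play_rows(
  increments=[
    [[0,0,0,0,0,0.14,4],[0,0,0,0,0,0.14,4],[0,0,0,0,0,0.14,4],[0,0,0,0,0,0.14,4],[0,0,0,0,0,0.1,4],[0,0,0,0,0,0,4],[0,0,0,0,0,0,4],[0,0,0,0,0,0,4]],
  ],
)

```text
time_s: 42.4
position: [462.4, 120.5, 290.7]
tcp_rot: [[-0.0, 0.002, 1.0], [-0.0, 1.0, -0.002], [-1.0, -0.0, -0.0]]
force: [-0.1, -0.4, -0.7]
grip_width: 40.3
```

```bash
python3 - <<'E'
from h import *
s=st(); print(s['q']); T=camT('wrist',s); np.save('T26.npy',T); print(T[:3,3]); snap('wrist','w26.png')
E
```

```text
42.4 [462.4 120.5 290.7] [[-0.0, 0.002, 1.0], [-0.0, 1.0, -0.002], [-1.0, -0.0, -0.0]] F [-0.1 -0.4 -0.7] g 40.3
[-0.17403536  0.22777245 -0.20900335  2.09561802  0.06425982  0.8241514
  1.14706331]
[387.0710174  120.2791794  419.75644471]
```

View pics/w26.png

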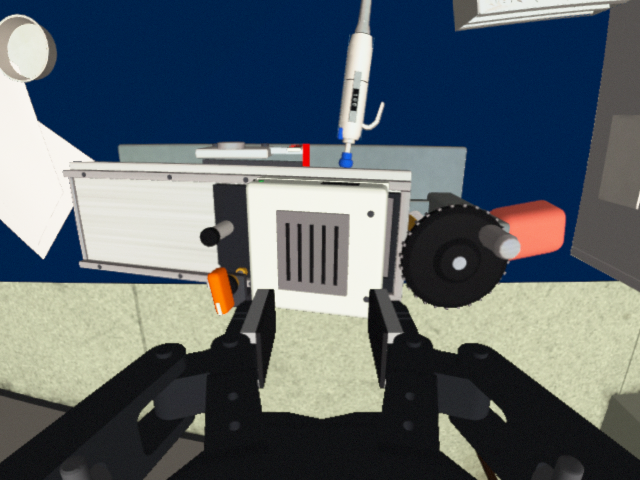

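Emit:
play_rows(
  increments=[
    [[0.3,-1,0,0,0,-0.14,0],[0.3,-2,0,0,0,-0.14,0],[0.3,-2,0,0,0,-0.14,0],[0.3,-2,0,0,0,-0.14,0],[0.3,-2,0,0,0,-0.14,0],[0.3,-2,0,0,0,-0.14,0],[0.3,-1.5,0,0,0,-0.14,0],[0,-0.5,-1,0,0,-0.14,0]],
  ],
)

```text
time_s: 43.25
position: [484.8, -11.4, 281.6]
tcp_rot: [[0.003, 0.905, 0.426], [-0.001, 0.426, -0.905], [-1.0, 0.003, 0.002]]
force: [0.8, -0.3, -0.8]
grip_width: 0.3
```

Emit:
play_rows(
  increments=[
    [[0,0,-3,0,0,-0.14,0],[0,0,-3,0,0,-0.14,0],[0,0,-3,0,0,-0.14,0],[0,0,-3,0,0,-0.04,0],[0,0,-2,0,0,0,0],[0,0,0,0,0,0,0],[0,0,0,0,0,0,0],[0,0,0,0,0,0,0]],
  ],
)

```text
time_s: 44.05
position: [484.5, -9.4, 141.7]
tcp_rot: [[0.002, 1.0, -0.01], [0.0, -0.01, -1.0], [-1.0, 0.002, -0.0]]
force: [0.4, 0.1, 0.4]
grip_width: 0.0
```

```bash
python3 - <<'E'
from h import *
s=st(); print(s['q']); T=camT('wrist',s); np.save('T27.npy',T); snap('wrist','w27.png')
E
```

```text
44.05 [484.5  -9.4 141.7] [[0.002, 1.0, -0.01], [0.0, -0.01, -1.0], [-1.0, 0.002, -0.0]] F [0.4 0.1 0.4] g 0.0
[-0.16724854  0.46371324  0.12216515  2.22883159 -0.12484813  0.4528454
  0.04415   ]
```

View pics/w27.png

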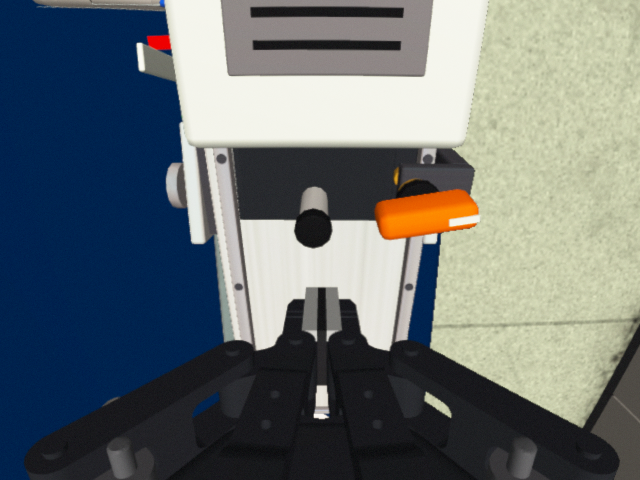

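Emit:
play_rows(
  increments=[
    [[0,0,-1.5,0,0,0,0],[0,0,-2.5,0,0,0,0],[0,0,-1.2,0,0,0,0],[0,0,-0.4,0,0,0,0],[0,0,0,0,0,0,0],[0,0,0,0,0,0,0]],
  ],
)

```text
time_s: 44.7
position: [484.1, -9.5, 85.3]
tcp_rot: [[0.001, 1.0, -0.01], [0.0, -0.01, -1.0], [-1.0, 0.001, -0.0]]
force: [-0.3, 0.3, 0.0]
grip_width: -0.4
```

Emit:
play_rows(
  increments=[
    [[0,0,-0.2,0,0,0,0],[0,0,-0.2,0,0,0,0],[0,0,0,0,0,0,0]],
  ],
)

```text
time_s: 45.0
position: [483.5, -9.4, 80.7]
tcp_rot: [[0.0, 1.0, -0.01], [-0.0, -0.01, -1.0], [-1.0, 0.0, 0.0]]
force: [-0.6, 0.3, 0.3]
grip_width: 0.2
```

Emit:
play_rows(
  increments=[
    [[0,0,-0.15,0,0,0,0],[0,0,0,0,0,0,0]],
  ],
)

```text
time_s: 45.2
position: [483.5, -9.4, 79.0]
tcp_rot: [[-0.0, 1.0, -0.01], [-0.0, -0.01, -1.0], [-1.0, -0.0, 0.0]]
force: [0.5, 0.1, 0.1]
grip_width: -0.1
```

Emit:
play_rows(
  increments=[
    [[0,0,-0.15,0,0,0,0],[0,0,0,0,0,0,0]],
  ],
)

```text
time_s: 45.4
position: [483.4, -9.4, 77.4]
tcp_rot: [[-0.0, 1.0, -0.01], [-0.0, -0.01, -1.0], [-1.0, -0.0, 0.0]]
force: [-0.1, 0.3, -0.5]
grip_width: 0.3
```

Emit:
play_rows(
  increments=[
    [[0,0,-0.1,0,0,0,0],[0,0,0,0,0,0,0]],
  ],
)

```text
time_s: 45.6
position: [483.6, -9.4, 76.5]
tcp_rot: [[0.0, 1.0, -0.01], [-0.0, -0.01, -1.0], [-1.0, 0.0, 0.0]]
force: [0.5, 1.0, 0.9]
grip_width: -0.1
```

Emit:
play_rows(
  increments=[
    [[0,0,-0.1,0,0,0,0],[0,0,0,0,0,0,0]],
  ],
)

```text
time_s: 45.8
position: [483.6, -9.4, 76.2]
tcp_rot: [[0.0, 1.0, -0.01], [0.0, -0.01, -1.0], [-1.0, 0.0, -0.0]]
force: [-0.7, 0.2, 7.5]
grip_width: -0.1
```

Emit:
play_rows(
  increments=[
    [[0,0,-0.1,0,0,0,0],[0,0,0,0,0,0,0]],
  ],
)

```text
time_s: 46.0
position: [483.6, -9.4, 76.0]
tcp_rot: [[0.0, 1.0, -0.01], [0.0, -0.01, -1.0], [-1.0, 0.0, -0.0]]
force: [-2.6, 0.2, 17.3]
grip_width: -0.2
```

Emit:
play_rows(
  increments=[
    [[0,0,-0.1,0,0,0,0],[0,0,0,0,0,0,0]],
  ],
)

```text
time_s: 46.2
position: [483.6, -9.4, 75.8]
tcp_rot: [[0.001, 1.0, -0.01], [0.001, -0.01, -1.0], [-1.0, 0.001, -0.001]]
force: [-4.6, 0.9, 26.3]
grip_width: -0.2
```

Emit:
play_rows(
  increments=[
    [[0,0,0.5,0,0,0,0],[0,-1,1.2,0,0,0,0],[0,-3,0,0,0,0,0],[0,-3,0,0,0,0,0],[0,-3,0,0,0,0,0],[0,-2,-1,0,0,0,0],[0,-1,-1.5,0,0,0,0],[0,0,-1,0,0,0,0]],
  ],
)

```text
time_s: 47.0
position: [483.1, -142.4, 55.3]
tcp_rot: [[0.0, 1.0, -0.015], [-0.002, -0.015, -1.0], [-1.0, 0.0, 0.002]]
force: [0.3, -0.9, -0.5]
grip_width: 0.0
```

Emit:
play_rows(
  increments=[
    [[0,0,0,0,0,0,0],[0,0,0,0,0,0,0],[0,0,0,0,0,0,0]],
  ],
)

```text
time_s: 47.3
position: [483.8, -138.5, 56.0]
tcp_rot: [[0.0, 1.0, -0.008], [0.0, -0.008, -1.0], [-1.0, 0.0, -0.0]]
force: [0.0, -0.2, -0.1]
grip_width: -0.0
```

Emit:
play_rows(
  increments=[
    [[0,0,-0.3,0,0,0,0],[0,0,-0.2,0,0,0,0],[0,0,0,0,0,0,0]],
  ],
)

```text
time_s: 47.6
position: [483.5, -139.1, 50.5]
tcp_rot: [[-0.0, 1.0, -0.009], [0.0, -0.009, -1.0], [-1.0, -0.0, -0.0]]
force: [-0.6, -0.3, -0.8]
grip_width: -0.1
```

Emit:
play_rows(
  increments=[
    [[0,0,-0.1,0,0,0,0],[0,0,0,0,0,0,0]],
  ],
)

```text
time_s: 47.8
position: [483.5, -139.3, 49.5]
tcp_rot: [[-0.0, 1.0, -0.01], [0.0, -0.01, -1.0], [-1.0, -0.0, -0.0]]
force: [0.5, 0.3, -0.6]
grip_width: 0.0
```

Emit:
play_rows(
  increments=[
    [[0,0,-0.1,0,0,0,0],[0,0,0,0,0,0,0]],
  ],
)

```text
time_s: 48.0
position: [483.5, -139.4, 48.5]
tcp_rot: [[-0.0, 1.0, -0.01], [-0.0, -0.01, -1.0], [-1.0, -0.0, 0.0]]
force: [-0.4, 0.3, -0.1]
grip_width: -0.4
```

Emit:
play_rows(
  increments=[
    [[0,0,-0.1,0,0,0,0],[0,0,0,0,0,0,0]],
  ],
)

```text
time_s: 48.2
position: [483.6, -139.4, 47.9]
tcp_rot: [[0.0, 1.0, -0.01], [0.0, -0.01, -1.0], [-1.0, 0.0, -0.0]]
force: [-0.5, -0.5, 4.0]
grip_width: 0.1
```

Emit:
play_rows(
  increments=[
    [[0,0,1.5,0,0,0,0],[0,0,4,0,0,0,2],[0,0.5,4.5,0,0,-0.1,4],[0,2,4.5,0,0,-0.14,4],[0,4,4,0,0,-0.14,4],[-0.2,4.4,1.5,0,0,-0.14,4],[-0.3,4.4,0,0,0,-0.14,4],[-0.3,4.4,0,0,0,-0.14,4]],
  ],
)

```text
time_s: 49.0
position: [475.7, 52.7, 243.4]
tcp_rot: [[0.002, 0.689, -0.725], [0.001, -0.725, -0.689], [-1.0, 0.001, -0.002]]
force: [0.6, 0.2, 0.2]
grip_width: 39.6
```

Emit:
play_rows(
  increments=[
    [[-0.3,4.4,0,0,0,-0.14,4],[-0.3,4.4,0,0,0,-0.14,4],[-0.3,4,0,0,0,-0.14,4],[-0.2,3,0,0,0,-0.14,4],[-0.1,1.5,0,0,0,-0.14,4],[0,0.6,0,0,0,-0.06,4],[0,0,0,0,0,0,4],[0,0,0,0,0,0,4]],
  ],
)

```text
time_s: 49.8
position: [463.4, 229.7, 242.3]
tcp_rot: [[-0.0, 0.008, -1.0], [-0.001, -1.0, -0.008], [-1.0, 0.001, 0.0]]
force: [0.8, -0.3, 0.4]
grip_width: 39.9
```

Emit:
play_rows(
  increments=[
    [[0,0,0,0,0,0,4],[0,0,0,0,0,0,4]],
  ],
)

```text
time_s: 50.0
position: [463.8, 229.1, 242.5]
tcp_rot: [[-0.0, 0.006, -1.0], [-0.0, -1.0, -0.006], [-1.0, 0.0, 0.0]]
force: [0.3, 0.1, 0.2]
grip_width: 39.8
```

```bash
python3 - <<'E'
from h import *
s=st(); T=camT('wrist',s); snap('wrist','w28.png')
E
```

```text
50.0 [463.8 229.1 242.5] [[-0.0, 0.006, -1.0], [-0.0, -1.0, -0.006], [-1.0, 0.0, 0.0]] F [0.3 0.1 0.2] g 39.8
```

View pics/w28.png

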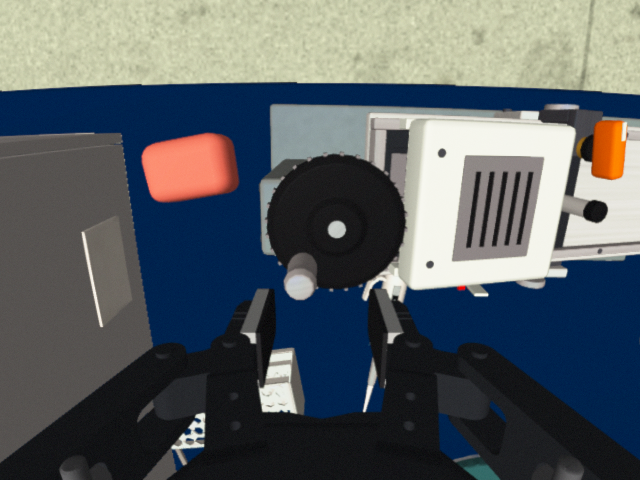

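Handle still where it was released. Shift to (462.2, 240.3) and grip.

Emit:
play_rows(
  increments=[
    [[-0.16,1.1,0,0,0,0,4],[0,0,-1.5,0,0,0,4],[0,0,-2,0,0,0,4],[0,0,-1.3,0,0,0,4],[0,0,-0.3,0,0,0,4],[0,0,0,0,0,0,1.2],[0,0,0,0,0,0,1.2],[0,0,0,0,0,0,1.2]],
  ],
  force=40,
)

```text
time_s: 50.85
position: [462.6, 241.1, 191.9]
tcp_rot: [[0.001, 0.007, -1.0], [0.0, -1.0, -0.007], [-1.0, -0.0, -0.001]]
force: [0.4, -0.9, -2.2]
grip_width: 14.5
```

Emit:
play_rows(
  increments=[
    [[0,0,0,0,0,0,1.2],[0,0,0,0,0,0,1.2]],
  ],
)

```text
time_s: 51.05
position: [462.6, 241.1, 191.9]
tcp_rot: [[0.001, 0.007, -1.0], [0.0, -1.0, -0.007], [-1.0, -0.0, -0.001]]
force: [1.0, -0.0, -0.7]
grip_width: 14.6
```

Emit:
play_rows(
  increments=[
    [[0.94,0.6,0,0,0,0,1.2],[1.11,0.2,0,0,0,0,1.2],[1.11,-0.22,0,0,0,0,1.2],[0.94,-0.63,0,0,0,0,1.2],[0.63,-0.94,0,0,0,0,1.2],[0.22,-1.11,0,0,0,0,1.2],[-0.22,-1.11,0,0,0,0,1.2],[-0.63,-0.94,0,0,0,0,1.2]],
  ],
)

```text
time_s: 51.85
position: [504.4, 200.6, 191.8]
tcp_rot: [[0.001, 0.006, -1.0], [0.002, -1.0, -0.006], [-1.0, -0.002, -0.001]]
force: [-3.6, 4.8, 4.6]
grip_width: 14.6
```

Emit:
play_rows(
  increments=[
    [[-0.94,-0.63,0,0,0,0,1.2],[-1.11,-0.22,0,0,0,0,1.2],[-1.11,0.22,0,0,0,0,1.2],[-0.94,0.63,0,0,0,0,1.2],[-0.63,0.94,0,0,0,0,1.2],[-0.22,1.11,0,0,0,0,1.2],[0.03,0.4,0,0,0,0,1.2],[0,0,0,0,0,0,1.2]],
  ],
)

```text
time_s: 52.65
position: [454.5, 225.0, 191.8]
tcp_rot: [[0.001, 0.008, -1.0], [0.0, -1.0, -0.008], [-1.0, -0.0, -0.001]]
force: [2.4, 1.4, 5.1]
grip_width: 14.6
```

Emit:
play_rows(
  increments=[
    [[0,0,0,0,0,0,1.2],[0,0,0,0,0,0,1.2]],
  ],
)

```text
time_s: 52.85
position: [454.4, 224.3, 191.8]
tcp_rot: [[0.0, 0.006, -1.0], [0.0, -1.0, -0.006], [-1.0, -0.0, -0.0]]
force: [2.0, 1.4, 6.1]
grip_width: 14.8
```

Emit:
play_rows(
  increments=[
    [[0,0,0,0,0,0,4],[0,0,0,0,0,0,4],[0,0,0,0,0,0,4],[0,0,1.5,0,0,0,4],[0,0,3,0,0,0,4],[0,-0.5,1.5,0,0,0.1,4],[0.2,-2,0,0,0,0.14,4],[0.4,-4,0,0,0,0.14,2]],
  ],
)

```text
time_s: 53.65
position: [459.3, 161.6, 251.5]
tcp_rot: [[-0.0, 0.389, -0.921], [0.001, -0.921, -0.389], [-1.0, -0.001, -0.0]]
force: [0.8, -0.8, -0.7]
grip_width: 26.4
```

Emit:
play_rows(
  increments=[
    [[0.4,-4.2,0,0,0,0.14,0],[0.4,-4.2,0,0,0,0.14,0],[0.4,-4.2,0,0,0,0.14,0],[0.4,-2.5,0,0,0,0.14,0],[0.4,-1.2,0,0,0,0.14,0],[0.2,-0.6,0,0,0,0.14,0],[0.1,0,0,0,0,0.14,0],[0,0,0,0,0,0.14,0]],
  ],
)

```text
time_s: 54.45
position: [481.8, -10.4, 250.9]
tcp_rot: [[-0.003, 0.998, -0.059], [-0.0, -0.059, -0.998], [-1.0, -0.003, 0.0]]
force: [-0.3, -0.1, 0.7]
grip_width: 0.0
```

Emit:
play_rows(
  increments=[
    [[0,0,0,0,0,0.06,0],[0,0,0,0,0,0,0],[0,0,0,0,0,0,0]],
  ],
)

```text
time_s: 54.75
position: [482.1, -10.0, 251.1]
tcp_rot: [[-0.002, 1.0, -0.005], [-0.0, -0.005, -1.0], [-1.0, -0.002, 0.0]]
force: [0.0, 0.6, -0.3]
grip_width: 0.2
```

```bash
python3 - <<'E'
from h import *
s=st(); np.save('T29.npy',camT('wrist',s)); snap('wrist','w29.png'); snap('scene','s29.png'); crop('s29.png',(220,160,420,310),4,'s29c.png');crop('s29.png',(260,220,320,265),12,'s29d.png')
E
```

```text
54.75 [482.1 -10.  251.1] [[-0.002, 1.0, -0.005], [-0.0, -0.005, -1.0], [-1.0, -0.002, 0.0]] F [ 0.   0.6 -0.3] g 0.2
```

View pics/w29.png

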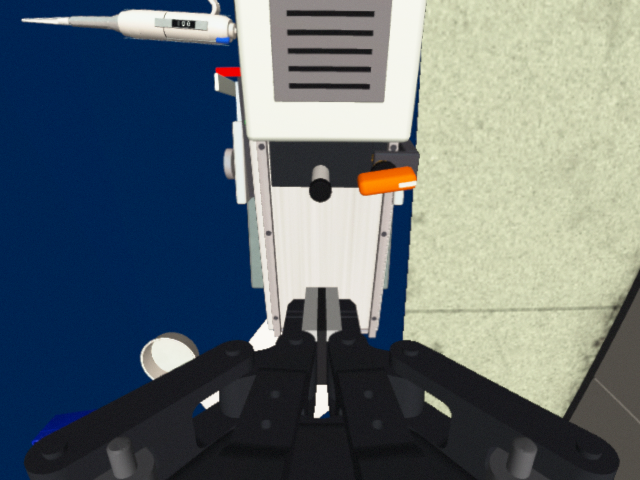

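View pics/s29c.png

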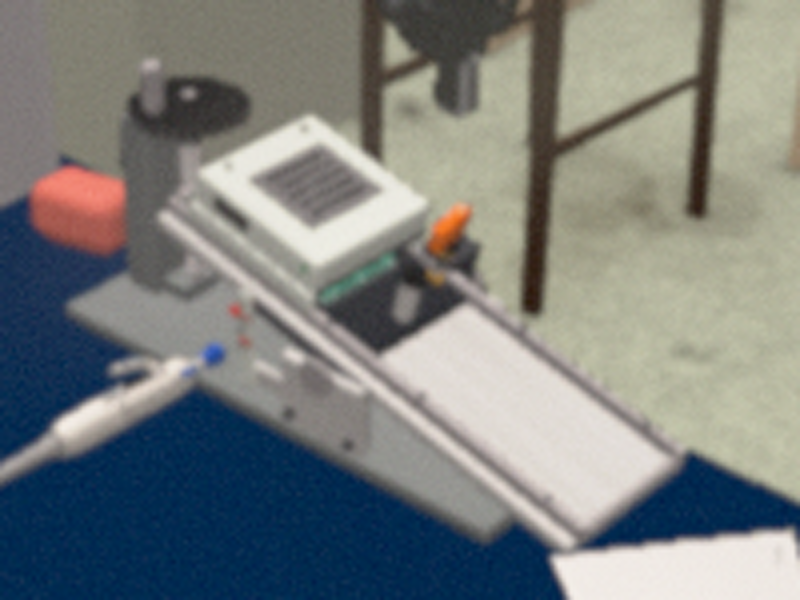

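View pics/s29d.png

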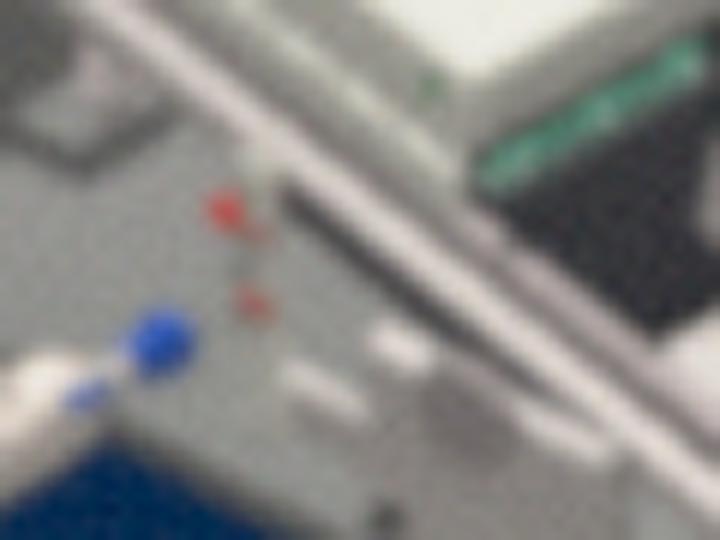

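Emit:
play_rows(
  increments=[
    [[0.1,0.05,-2,0,0,0,0],[0,0,-4,0,0,0,0],[0,0,-4,0,0,0,0],[0,0,-4,0,0,0,0],[0,0,-2,0,0,0,0],[0,0,-0.7,0,0,0,0],[0,0,0,0,0,0,0],[0,0,0,0,0,0,0]],
  ],
)

```text
time_s: 55.65
position: [484.7, -9.4, 85.2]
tcp_rot: [[0.002, 1.0, -0.004], [-0.0, -0.004, -1.0], [-1.0, 0.002, 0.0]]
force: [0.6, 0.3, 0.7]
grip_width: 0.4
```

Emit:
play_rows(
  increments=[
    [[0,0,-0.2,0,0,0,0],[0,0,-0.2,0,0,0,0],[0,0,0,0,0,0,0],[0,0,0,0,0,0,0]],
  ],
)

```text
time_s: 56.05
position: [484.1, -9.4, 80.8]
tcp_rot: [[0.001, 1.0, -0.004], [0.0, -0.004, -1.0], [-1.0, 0.001, -0.0]]
force: [0.5, -0.4, 0.1]
grip_width: -0.3
```

Emit:
play_rows(
  increments=[
    [[0,0,-0.2,0,0,0,0],[0,0,-0.2,0,0,0,0],[0,0,0,0,0,0,0],[0,0,0,0,0,0,0]],
  ],
)

```text
time_s: 56.45
position: [483.8, -9.4, 76.3]
tcp_rot: [[-0.0, 1.0, -0.004], [-0.0, -0.004, -1.0], [-1.0, -0.0, 0.0]]
force: [1.1, 0.2, 0.4]
grip_width: 0.5
```

Emit:
play_rows(
  increments=[
    [[0,0,-0.1,0,0,0,0],[0,0,0,0,0,0,0],[0,0,0,0,0,0,0]],
  ],
)

```text
time_s: 56.75
position: [483.9, -9.4, 75.4]
tcp_rot: [[-0.0, 1.0, -0.004], [-0.0, -0.004, -1.0], [-1.0, -0.0, 0.0]]
force: [0.0, 0.1, 1.0]
grip_width: 0.4
```

Emit:
play_rows(
  increments=[
    [[0,0,-0.1,0,0,0,0],[0,0,0,0,0,0,0],[0,0,0,0,0,0,0]],
  ],
)

```text
time_s: 57.05
position: [484.0, -9.4, 74.6]
tcp_rot: [[0.0, 1.0, -0.004], [-0.0, -0.004, -1.0], [-1.0, 0.0, 0.0]]
force: [-1.5, -0.0, 3.0]
grip_width: -0.2
```

Emit:
play_rows(
  increments=[
    [[0,0,0.6,0,0,0,0],[0,-1,1,0,0,0,0],[0,-3,0,0,0,0,0],[0,-3,0,0,0,0,0],[0,-3,-0.5,0,0,0,0],[0,-2,-1,0,0,0,0],[0,-1,-1.5,0,0,0,0],[0,0,-1,0,0,0,0]],
  ],
)

```text
time_s: 57.85
position: [483.7, -142.5, 50.5]
tcp_rot: [[0.001, 1.0, -0.009], [-0.002, -0.009, -1.0], [-1.0, 0.001, 0.002]]
force: [1.8, 0.0, -0.6]
grip_width: 0.1
```

Emit:
play_rows(
  increments=[
    [[0,0,-0.3,0,0,0,0],[0,0,-0.2,0,0,0,0],[0,0,0,0,0,0,0],[0,0,0,0,0,0,0]],
  ],
)

```text
time_s: 58.25
position: [484.2, -138.6, 45.8]
tcp_rot: [[0.001, 1.0, -0.003], [0.0, -0.003, -1.0], [-1.0, 0.001, -0.0]]
force: [0.1, -0.1, -0.5]
grip_width: 0.2
```

Emit:
play_rows(
  increments=[
    [[0,-0.08,-0.2,0,0,0,0],[0,0,-0.15,0,0,0,0],[0,0,0,0,0,0,0],[0,0,0,0,0,0,0]],
  ],
)

```text
time_s: 58.65
position: [483.9, -140.2, 41.9]
tcp_rot: [[-0.0, 1.0, -0.004], [-0.0, -0.004, -1.0], [-1.0, -0.0, 0.0]]
force: [-0.0, 0.6, -0.5]
grip_width: -0.2
```

Emit:
play_rows(
  increments=[
    [[0,0,-0.1,0,0,0,0],[0,0,0,0,0,0,0],[0,0,0,0,0,0,0]],
  ],
)

```text
time_s: 58.95
position: [483.9, -140.2, 40.9]
tcp_rot: [[-0.0, 1.0, -0.004], [-0.0, -0.004, -1.0], [-1.0, -0.0, 0.0]]
force: [0.1, -0.0, -0.6]
grip_width: -0.1
```

Emit:
play_rows(
  increments=[
    [[0,0,-0.1,0,0,0,0],[0,0,0,0,0,0,0],[0,0,0,0,0,0,0]],
  ],
)

```text
time_s: 59.25
position: [483.9, -140.2, 39.9]
tcp_rot: [[-0.0, 1.0, -0.004], [-0.0, -0.004, -1.0], [-1.0, -0.0, 0.0]]
force: [-0.3, -0.5, -0.1]
grip_width: -0.1
```

Emit:
play_rows(
  increments=[
    [[0,0,-0.06,0,0,0,0],[0,0,0,0,0,0,0],[0,0,0,0,0,0,0]],
  ],
)

```text
time_s: 59.55
position: [483.9, -140.2, 39.5]
tcp_rot: [[0.0, 1.0, -0.004], [-0.0, -0.004, -1.0], [-1.0, 0.0, 0.0]]
force: [0.0, 0.7, 2.3]
grip_width: 0.3
```

Emit:
play_rows(
  increments=[
    [[0,0,-0.06,0,0,0,0],[0,0,0,0,0,0,0],[0,0,0,0,0,0,0]],
  ],
)

```text
time_s: 59.85
position: [484.0, -140.2, 39.3]
tcp_rot: [[0.0, 1.0, -0.004], [-0.0, -0.004, -1.0], [-1.0, 0.0, 0.0]]
force: [-1.1, 0.2, 7.3]
grip_width: -0.0
```

Emit:
play_rows(
  increments=[
    [[0,0,1,0,0,0,0],[0,0,4,0,0,0,0],[0,-0.5,4.5,0,0,0,0],[0,-2,4.5,0,0,0,2],[-0.5,-2,4,0,0,0,2],[-1,-1,2,0,0,0,2],[0,0,0,0,0,0,2],[0,0,0,0,0,0,2]],
  ],
)

```text
time_s: 60.65
position: [468.6, -195.0, 239.0]
tcp_rot: [[0.001, 1.0, -0.005], [0.0, -0.005, -1.0], [-1.0, 0.001, -0.0]]
force: [1.1, 0.2, -1.1]
grip_width: 19.7
```

Emit:
play_rows(
  increments=[
    [[0,0,0,0,0,0,2],[0,0,0,0,0,0,2],[0,0,0,0,0,0,2],[0,0,0,0,0,0,2]],
  ],
)

```text
time_s: 61.05
position: [468.8, -194.7, 237.9]
tcp_rot: [[-0.002, 1.0, -0.003], [0.0, -0.003, -1.0], [-1.0, -0.002, -0.0]]
force: [-1.8, -0.2, -0.1]
grip_width: 19.9
```

```bash
python3 - <<'E'
from h import *
s=st(); snap('wrist','w30.png'); snap('scene','s30.png'); crop('s30.png',(220,160,420,310),4,'s30c.png'); snap('top','t30.png')
E
```

```text
61.05 [ 468.8 -194.7  237.9] [[-0.002, 1.0, -0.003], [0.0, -0.003, -1.0], [-1.0, -0.002, -0.0]] F [-1.8 -0.2 -0.1] g 19.9
```

View pics/w30.png

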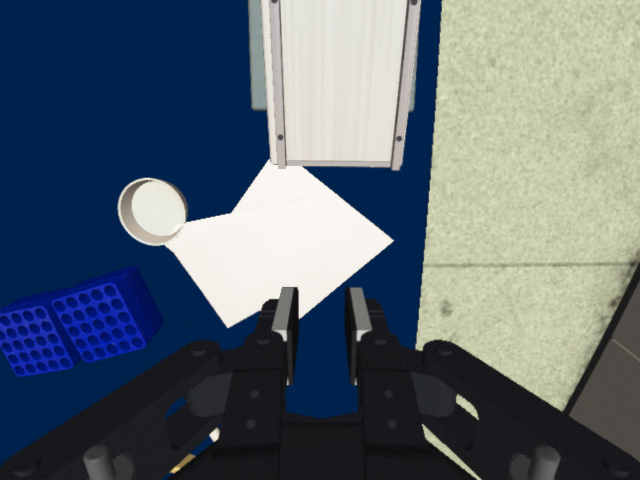

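View pics/s30c.png

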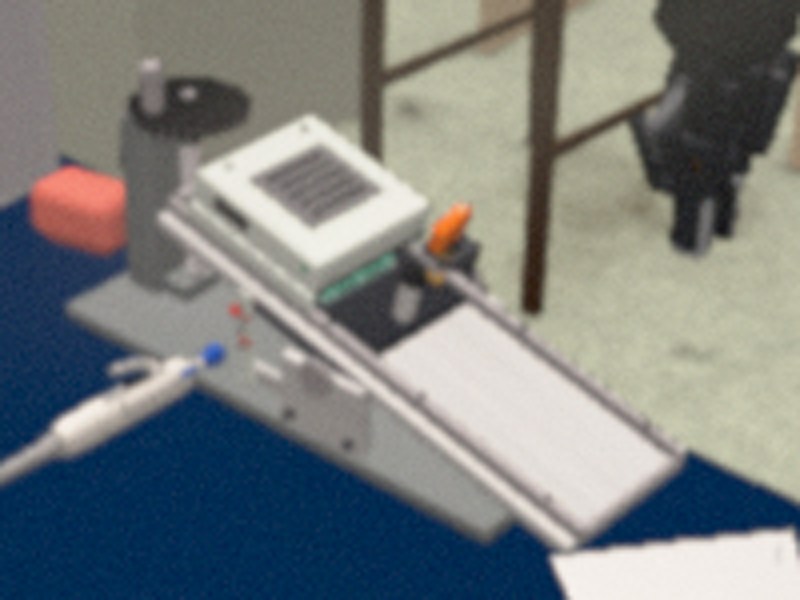

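View pics/t30.png

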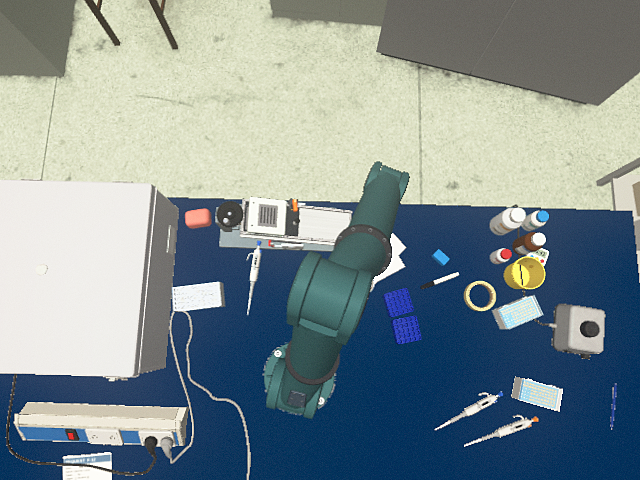

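```bash
python3 - <<'E'
from h import *
st(); print(env.job_done())
E
```

```text
61.2 [ 468.9 -195.1  238.4] [[-0.001, 1.0, -0.004], [0.0, -0.004, -1.0], [-1.0, -0.001, -0.0]] F [-0.3  0.  -0.3] g 20.1
the job is handed in; nothing more can be done
None
```

I handed the job in at 61 s with every step done in the order asked. The bed is at about 15 degrees, hood end up.

- **Cassettes:** Only two were on the bench. I laid them face up in the middle pocket and the one nearest the post. Both looked flat and seated before the push. Now that the carriage is under the hood, only the end of one shows at the hood mouth.
- **Clamp and carriage:** I undid the knob fully and pushed the carriage until the end stop pushed back with 10 N. I then tightened the knob to its own stop, where the turning resistance jumped to 0.85 N m. The carriage did not slide back when tilted.
- **Tilt:** I wound the crank about 4.9 turns. The bed started roughly 0.3 degrees up, so a full 5 turns were not needed. Touching the runway floor at two points 131 mm apart gave 15.0 degrees, good to about 0.15.
- **Not confirmed:** I could not read the tilt pointer closely. The scene camera shows it near the 15 degree mark, but it is too coarse to confirm that.
- **Harder contacts:** My first touch on the runway reached 26 N, more than I meant to use. While I gripped the post for the push, the upward force reached 13 N. I let go and finished the push with one finger. Both were under the limits.

In the last pictures the marker, the blue box and the red pack are where they started, and the robot is touching nothing.

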